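Stow the specimen pots in the cold well under the flush hatch

ROBOT

A 6-joint arm with a two-finger parallel gripper is mounted at the origin on the work surface. World frame = base frame: x ahead of the robot, y to its left, z up, the work surface at z = 0. Lengths are in m, angles in rad, forces in N, time in s.
With the tool pointing down it reaches from about 0.35 to 0.725 m from the base axis. Payload 4.3 kg.
Tool frame: the origin (TCP) lies midway between the tips of the shut fingers; the grasp point (between the pads) lies 19 mm behind it; z points along the fingers, y is the direction in which the jaws open and shut (so a half turn about z gives the same grasp; the last joint's range is limited). The gripper opens to 85 mm and grips with 20 to 120 N. Pads are 22 mm wide; open, the fingers measure 114 mm over their backs; the gripper's body (76 mm by 85 mm) begins 54 mm behind the grasp point. The pads swing forward as they close: fully open they stand 13 mm farther back than shut.
Start: joints at [-1.44, 0.377, 0.081, 1.274, 0, 1.46], TCP at [0.137, -0.558, 0.231] pointing down, gripper open.
Joint ranges: [-2.72, 2.72], [-0.84, 1.66], [-1.02, 1.22], [-1.77, 2.12], [-1.37, 1.28], [-3.14, 3.14]. Speed limits (rad/s): [2.57, 2.57, 3.14, 3.14, 3.14, 3.14].

INTERFACE

Orientations are given as a 3x3 rotation matrix whose columns are the frame's x, y, z axes.
In Python, from rig import get_state, snapshot, job_done gives the robot as it stands.
- The arm moves only by the tool move_arm, never from a script. Its argument "targets" is a list of rows, each an object of numbers: "dx", "dy", "dz": the shift along the tool's x, y, z in mm; "rx", "ry", "rz": the turn, a rotation vector about the tool's x, y, z in rad. A call has 1 to 20 rows; each row shifts and turns the commanded pose from where the row before left it, along the tool's axes as they then stand; what a row does not reach is not made up. A row lasts 1/8 s, in which the tool goes at most 62.5 mm and 10.7 degrees, less where a joint would pass 70% of its speed; a pose out of reach is approached as far as the arm can. A call is refused whole if a number of a shift passes 62.5 or a number of a turn 0.188, either way. A call with a gripper value outside its range is refused whole. "claw" is the closure, from 0 (fully open) to 1 (shut), set as the call begins (left out, the last holds). The fingers move at their own pace and stop on an object; "force" is the grip in N (left out, the last holds). Time passes only in rows, so rows that do not move let the fingers close. It gives the time, the measured TCP pose, the force and the opening at its end, in the units of the state.
- get_state(): the state, without advancing time (a new reading comes with each control period).
- snapshot(name): name is "side" or "top"; returns a dict with "pixels" (400x640x3 uint8, red, green, blue), "z_map" (400x640 float32, m along the optical axis (not along the pixel's ray), 0 where there is no reading), "mtx" (3x3 intrinsics, pixels), "position" and "orientation" of the camera in the world. Camera axes: x right, y down, z forward; pixel columns grow to the right and rows downward; lengths in m; the calibration is good to about 2 mm. A picture is of the moment at which its call begins.
- job_done(): hands the job in, once; it reports no verdict.
The state is a dict: "clock": time; "joints": joint angles; "joint_velocities": joint speeds; "joint_efforts": joint torques, N m; "ee_pos": TCP position; "tcp_rot": TCP orientation; "force": force on the tool from outside, world axes, zero at the start; "wrist_torque": the same for the moment, N m; "opening": finger opening in m.
Only numpy, scipy, OpenCV 4.12 (cv2) and the standard library are available. Lean on these libraries where they do the work, as an engineer would, in place of code of your own. Each camera call takes 0.05 s, during which the arm holds its last target. There are 200 camera calls.

TASK

Put the specimen pots away: flip up the ring pull of the flush hatch, lift the hatch by it until it stands well open, and set every pot upright on the floor of the well with its lid pressed fully home. Then shut the hatch flush and fold the ring flat into its recess again, leaving the bowl, the reagent bottle and the slide box where they are.

Things in the scene. Friction and masses are not known exactly. Their poses are not given: they have to be found in the camera images.
- deck: Fixed low cold-well cabinet on the bench, grey laminate, 320 x 260 mm (its x, y) and 90 mm high; origin at the centre of its underside on the bench (z=0). Inside is an open well 260 mm (x) by 200 mm (y), walls 30 mm thick all round, floor 6 mm above the bench, closed on top by a flush hatch. Position and yaw (up to 0.2 rad) vary.
- well_floor (a point): Centre of the well's inner floor, 6 mm above the bench; axes parallel to the deck's.
- hatch (a joint): Angle of the flush aluminium hatch (256 mm along x, 196 mm along y, 8 mm thick, 0.42 kg) about its hinge along the deck's x at the +y side of the well: 0 = shut, level with the deck top; 1.57 = upright; stop at 1.9. The stiff hinge holds it at any angle: about 8 N at the ring opens it, 1 to 6 N near the free edge closes it.
- hatch_hinge (a point): Middle of the hinge line, in the hatch's top face (90 mm above the bench, 100 mm to the deck's +y of its centre). The point's axes turn with the hatch; at angle 0 they are the deck's.
- hatch_edge (a point): Middle of the hatch's free edge, in its top face, 198 mm from the hinge line (to the deck's -y when shut).
- ring (a joint): Angle of the steel ring pull about its pin, relative to the hatch: 0 = folded flat in its pan (ring centre line 6 mm below the hatch's top face), bar pointing to the hinge; 1.57 = standing square to the hatch; stop at 1.75. Light friction (about 1 N at the bar) keeps it where it is left.
- ring_bar (a point): Middle of the ring pull's straight grip bar: round, 8 mm thick, 36 mm straight length along the deck's x, 42 mm from the ring's pin. Inside the ring is a clear opening 42 mm (x) by 34 mm; beyond the bar the pan is clear for a further 29 mm, and 11 mm deep below the bar: room for a fingertip on each side of the bar.
- ring_pin (a point): Middle of the ring's pin: 165 mm from the hinge line, 6 mm below the hatch's top face. The ring lies in a pan sunk in the hatch, 72 mm (x) by 86 mm (y), 21 mm deep, from 90 to 176 mm from the hinge line and centred in x; the flat plate to either side of it is 92 mm wide.
- pot1: Round specimen pot, upright, 44 mm diameter, 60 to 110 g, loose on the bench; body 36 mm high, 48 mm to the top of the lid when the lid is home, 57 mm when it stands up. Origin at the centre of its underside, z up the pot. Absent in some starts.
- lid1 (a joint): Height of pot1's push-on lid above its home position, m: 0 = home, up to 0.009 = standing up on the neck. The lid (45 mm diameter, 12 mm high) is a tight push fit: it slides straight down under about 5 N, stays where it is left, and about 5 N upward pulls it off again.
- pot2: Round specimen pot, upright, 44 mm diameter, 60 to 110 g, loose on the bench; body 36 mm high, 48 mm to the top of the lid when the lid is home, 57 mm when it stands up. Origin at the centre of its underside, z up the pot. Absent in some starts.
- lid2 (a joint): Height of pot2's push-on lid above its home position, m: 0 = home, up to 0.009 = standing up on the neck. The lid (45 mm diameter, 12 mm high) is a tight push fit: it slides straight down under about 5 N, stays where it is left, and about 5 N upward pulls it off again.
- pot3: Round specimen pot, upright, 44 mm diameter, 60 to 110 g, loose on the bench; body 36 mm high, 48 mm to the top of the lid when the lid is home, 57 mm when it stands up. Origin at the centre of its underside, z up the pot. Absent in some starts.
- lid3 (a joint): Height of pot3's push-on lid above its home position, m: 0 = home, up to 0.009 = standing up on the neck. The lid (45 mm diameter, 12 mm high) is a tight push fit: it slides straight down under about 5 N, stays where it is left, and about 5 N upward pulls it off again.
- pot4: Round specimen pot, upright, 44 mm diameter, 60 to 110 g, loose on the bench; body 36 mm high, 48 mm to the top of the lid when the lid is home, 57 mm when it stands up. Origin at the centre of its underside, z up the pot. Absent in some starts.
- lid4 (a joint): Height of pot4's push-on lid above its home position, m: 0 = home, up to 0.009 = standing up on the neck. The lid (45 mm diameter, 12 mm high) is a tight push fit: it slides straight down under about 5 N, stays where it is left, and about 5 N upward pulls it off again.
- bowl: Shallow steel bowl, 100 mm across, 45 mm high; a bystander. Origin at the centre of its underside.
- reagent: White reagent bottle, 56 mm diameter, 90 mm high; a bystander. Origin at the centre of its underside.
- slidebox: Flat cardboard slide box, 75 x 100 x 30 mm; a bystander. Origin at the centre of its underside.
Mind the look-alikes: they are no part of the job. Leave any orange look-alike of the pot3 alone.

How it is judged:
By the outcome, as a careful person would: the job done as asked, in the order asked, and still so for the second after the job is handed in, with the robot touching nothing.
Of pot1, pot2, pot3, pot4 only 3 to 4 are there at a start; the rules pass over those that are not, and their reading is None.
At some moment in a run one of pot1, pot2, pot3, pot4 may be knocked a few centimetres aside while the robot is not near it.
It also fails if it takes over 210 s, if anything falls off the work surface, if the arm or the gripper's body presses on something with over 40 N, if the wrist force passes 120 N, or if a joint passes its speed limit or range.

## Working session

There is one attempt and no reset: what is moved stays moved. The work goes in short steps, Python scripts to look and compute and a tool call to move; the robot and the scene stay as the last step left them, time stands still between calls to the robot, and variables do not carry over. Pictures are saved under pics/ and viewed, about 12 in all and at most 16, crops included, and the job is handed in when it is done.

Besides the shell and the picture viewer there is one more tool, called after "Request:" by a JSON object that holds its "method" and its "body". move_arm: Moves the arm, as the interface text tells. Its arguments: {"type":"object","properties":{"targets":{"type":"array"},"claw":{"type":"number"},"force":{"type":"number"}},"required":["targets"]}

```bash
ls; mkdir -p pics
cat > h.py <<'E'
import numpy as np, cv2
from rig import get_state, snapshot, job_done
def snap(n,save=None):
    s=snapshot(n)
    if save: cv2.imwrite('pics/'+save,cv2.cvtColor(s['pixels'],cv2.COLOR_RGB2BGR))
    return s
def world(s):
    K=s['mtx'];z=s['z_map'];v,u=np.mgrid[:400,:640]
    p=np.stack([(u-K[0,2])/K[0,0]*z,(v-K[1,2])/K[1,1]*z,z],-1)
    return p@np.array(s['orientation']).T+np.array(s['position'])
def ray(s,u,v,h):
    K=s['mtx'];d=np.array(s['orientation'])@np.array([(u-K[0,2])/K[0,0],(v-K[1,2])/K[1,1],1]);c=np.array(s['position'])
    return c+d*(h-c[2])/d[2]
def proj(s,p):
    q=np.array(s['orientation']).T@(np.array(p)-s['position']);r=s['mtx']@q;return r[:2]/r[2]
E
python3 - <<'E'
from h import *
np.set_printoptions(precision=4,suppress=True)
for n in('top','side'):
    s=snap(n,n+'0.png');print(s['mtx'],s['position'],s['orientation'])
print(get_state())
E
```

```text
pics
[[415.2937   0.     317.43  ]
 [  0.     415.2937 200.7549]
 [  0.       0.       1.    ]] [ 0.45   -0.0481  1.0325] [[ 0.0004 -0.9945  0.1051]
 [-0.9998 -0.0027 -0.0216]
 [ 0.0217 -0.1051 -0.9942]]
[[443.2226   0.     317.4062]
 [  0.     443.2226 201.7879]
 [  0.       0.       1.    ]] [ 0.4684 -0.8853  0.9834] [[ 0.996  -0.0756  0.0469]
 [-0.0873 -0.7307  0.677 ]
 [-0.0169 -0.6784 -0.7345]]
{'clock': 0.1, 'joints': array([-1.4403,  0.378 ,  0.0798,  1.2744,  0.    ,  1.4605]), 'joint_velocities': array([-0.0011,  0.0007,  0.0034, -0.0003, -0.0009, -0.0011]), 'joint_efforts': array([  0.0014, -46.4693,  27.0583,   0.012 ,  -0.0001,   0.    ]), 'ee_pos': array([ 0.1371, -0.5578,  0.2304]), 'tcp_rot': array([[ 0.9711,  0.2385, -0.0002],
       [ 0.2385, -0.9711,  0.0019],
       [ 0.0002, -0.0019, -1.    ]]), 'force': array([ 0.0348,  0.6186, -0.5043]), 'wrist_torque': array([-0.0144,  0.0065,  0.0257]), 'opening': 0.08570576458675226}
```

View pics/top0.png

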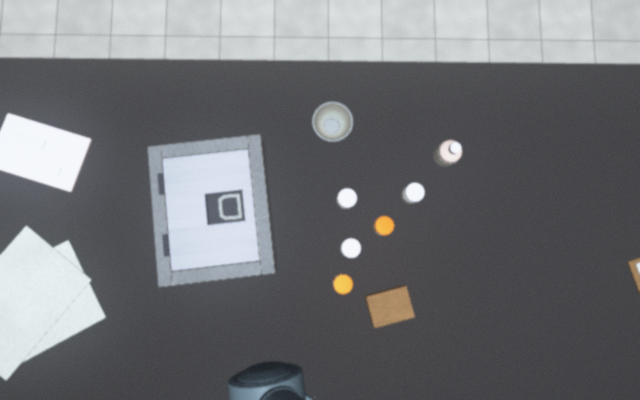

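View pics/side0.png

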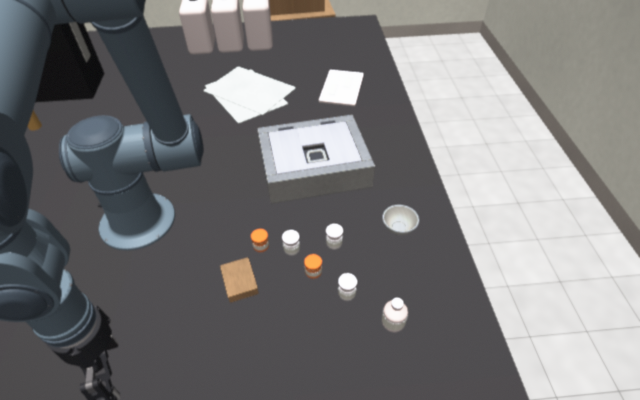

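Run:
```python
from h import *
np.set_printoptions(precision=4,suppress=True)
s=snap('top');t=snap('side');p=world(s);q=world(t)
cv2.imwrite('pics/crop0.png',np.vstack([cv2.resize(s['pixels'][175:305,320:440,::-1],None,fx=3,fy=3,interpolation=2)[:300],cv2.resize(t['pixels'][220:310,240:360,::-1],None,fx=3,fy=3,interpolation=2)]))
# blobs: height>0.03 excluding robot
for n,S,P in(('top',s,p),('side',t,q)):
    m=((P[...,2]>0.025)&(P[...,2]<0.12)&(P[...,0]>0.2)&(P[...,0]<.9)&(P[...,1]<0.05)&(P[...,1]>-.5)).astype(np.uint8)
    k,l,st,c=cv2.connectedComponentsWithStats(m)
    for i in range(1,k):
        if st[i,4]>40:
            a=P[l==i];zt=np.percentile(a[:,2],95);tp=a[a[:,2]>zt-.006]
            print(n,c[i],st[i],'z95',zt,'ctr',(tp.max(0)+tp.min(0))[:2]/2,'ext',np.ptp(tp,axis=0)[:2],'rgb',S['pixels'][l==i].mean(0))
m=((abs(p[...,2]-.09)<.012)&(p[...,1]>0)&(p[...,0]>.2)&(p[...,0]<.8)).astype(np.uint8)
k,l,st,c=cv2.connectedComponentsWithStats(m);i=1+st[1:,4].argmax()
pt=p[l==i][:,:2].astype(np.float32);print('deckz',np.median(p[l==i][:,2]));r=cv2.minAreaRect(pt);print(r,cv2.boxPoints(r))
```

```text
top [332.8548 117.5951] [313 102  40  39 489] z95 0.04598502447746546 ctr [ 0.7506 -0.1063] ext [0.0966 0.0955] rgb [151.5399 156.2761 156.2065]
top [448.3485 151.8891] [435 140  27  25 505] z95 0.0902761159791939 ctr [ 0.6767 -0.3897] ext [0.0244 0.0254] rgb [203.5267 198.2752 198.3248]
top [413.4025 192.0975] [403 183  22  20 318] z95 0.05866633750658823 ctr [ 0.576  -0.3017] ext [0.0412 0.0435] rgb [227.6572 230.3711 235.1164]
top [269.135  240.4775] [265 188  12  86 622] z95 0.0917157462105341 ctr [0.4783 0.0393] ext [0.1832 0.0213] rgb [132.4582 138.9068 146.0723]
top [346.602  197.7449] [337 188  20  20 294] z95 0.058617472103090665 ctr [ 0.5623 -0.1395] ext [0.0433 0.0428] rgb [234.6633 237.4898 242.1156]
top [383.5204 225.0918] [374 216  20  19 294] z95 0.050358395252527756 ctr [ 0.4966 -0.2283] ext [0.043  0.0436] rgb [232.3912 170.0272  74.6701]
top [350.375  247.3547] [341 238  20  20 296] z95 0.057436619171861186 ctr [ 0.4434 -0.1481] ext [0.0444 0.0426] rgb [235.5169 238.2331 242.8649]
top [342.4651 283.2492] [333 274  20  20 301] z95 0.05013085774367554 ctr [ 0.3596 -0.
[... 1025 characters left out ...]
987 -0.2272] ext [0.0419 0.0456] rgb [220.9708 146.3942  77.1679]
side [238.24  276.911] [ 220  257   38   41 1000] z95 0.03348501106344969 ctr [ 0.3058 -0.2419] ext [0.0965 0.1128] rgb [194.173 155.943 117.564]
side [347.2301 283.9558] [339 273  18  23 339] z95 0.06011227306760901 ctr [ 0.5775 -0.2997] ext [0.043  0.0467] rgb [224.7965 223.174  223.6844]
side [394.9826 312.8976] [383 298  25  30 576] z95 0.09092563039585752 ctr [ 0.6772 -0.3891] ext [0.0244 0.0233] rgb [215.217  208.8576 206.4722]
deckz 0.08908101865872053
((0.532224178314209, 0.17526154220104218), (0.3206024169921875, 0.2605617344379425), 6.7811279296875) [[0.3577 0.2857]
 [0.3884 0.027 ]
 [0.7068 0.0648]
 [0.676  0.3236]]
```

View pics/crop0.png

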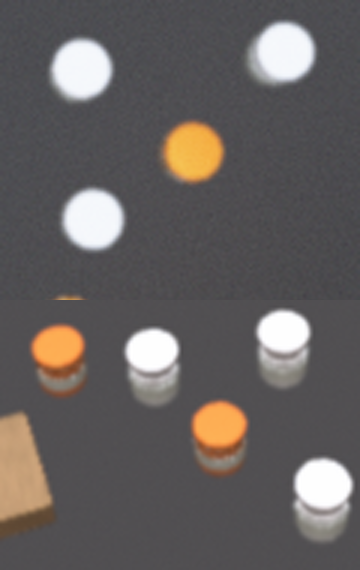

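The top view shows three white-lidded pots, with lids standing at about 58 mm, at (347,198), (414,192) and (351,248). There are two orange look-alikes at (384,226) and (343,284). The deck has its ring pan at about (225,207) and its hinge on the left (+y).

I measured the deck centre at (0.532, 0.175) with a yaw of 0.118, and its 320x260 size matches. I'll turn the tool so its y axis lies along deck y.

Request:
{"method": "move_arm", "body": {"targets": [{"rz":-0.178,"dz":-5},{"rz":-0.178,"dz":-5},{"rz":-0.178,"dz":-5},{"rz":-0.178,"dz":-5},{"rz":-0.178,"dz":-5},{"rz":-0.178,"dz":-5},{"rz":-0.178,"dz":-5},{"rz":-0.178,"dz":-5},{"rz":-0.178,"dz":-5},{"rz":-0.178,"dz":-5},{"rz":-0.178,"dz":-5},{"rz":-0.178,"dz":-5},{"rz":-0.178,"dz":-5},{"rz":-0.178,"dz":-5},{"rz":-0.178,"dz":-5},{"rz":-0.178,"dz":-5},{"rz":-0.17,"dz":-5}], "claw": 0.65, "force": 30}}

```text
schema error: expected keys dx, dy, dz, rx, ry, rz
```

```bash
cat >> h.py <<'E'
C=np.array([.5322,.1753]);YAW=.118
ex=np.array([np.cos(YAW),np.sin(YAW)]);ey=np.array([-ex[1],ex[0]])
def deck(x,y,z): return np.r_[C+x*ex+y*ey,z]      # metres, deck frame -> world
def go(*targets):                                  # print shifts (mm) in current tool axes
    g=get_state();R=np.array(g['tcp_rot']);p=np.array(g['ee_pos'])
    print('t',round(g['clock'],2),'p',p.round(4),'F',np.round(g['force'],1),'open',round(g['opening'],4))
    for t in targets: print(np.round(t,4),'->',((np.array(t)-p)@R*1000).round(1)); p=np.array(t)
    Rd=np.array([np.r_[-ex,0],np.r_[ey,0],[0,0,-1]]).T
    print('turn',cv2.Rodrigues(R.T@Rd)[0].ravel().round(4))
E
python3 - <<'E'
from h import *
np.set_printoptions(precision=4,suppress=True)
s=snap('top');print(get_state()['joints'])
im=s['pixels'].copy();g=cv2.cvtColor(im,cv2.COLOR_RGB2GRAY)
u0,u1,v0,v1=140,280,125,295
big=cv2.resize(im[v0:v1,u0:u1,::-1],None,fx=4,fy=4,interpolation=2)
for q in [deck(0,-.065,.084),deck(0,-.023,.084),deck(.13,.1,.09),deck(-.13,.1,.09),deck(.13,-.1,.09),deck(-.13,-.1,.09),deck(.036,.01,.09),deck(-.036,-.076,.09)]:
    a=(proj(s,q)-[u0,v0])*4+1.5;cv2.circle(big,tuple(int(i) for i in a),4,(0,0,255),1)
cv2.imwrite('pics/ring.png',big)
go(deck(0,-.023,.20))
E
```

```text
[-1.4403  0.3777  0.0804  1.2744 -0.      1.4605]
t 0.25 p [ 0.1371 -0.5582  0.2309] F [-0.3 -0.1 -0. ] open 0.0854
[0.5349 0.1525 0.2   ] -> [ 555.8 -595.2   31.4]
turn [ 0.0001 -0.0013 -3.0188]
```

View pics/ring.png

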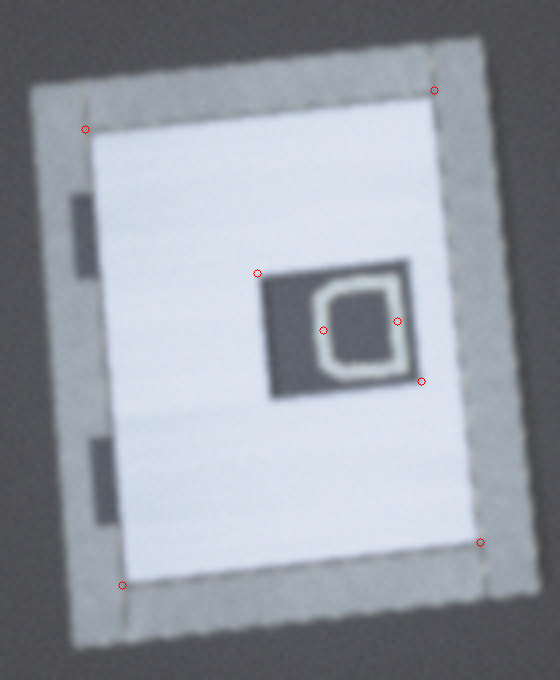

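The marks fit the ring, hatch and pan to within about 2 mm, with the bar at crop pixel (321,332). Every row needs all six keys, so I'll resend the move that way.

Request:
{"method": "move_arm", "body": {"targets": [{"dx":0,"dy":0,"dz":-5,"rx":0,"ry":0,"rz":-0.178},{"dx":0,"dy":0,"dz":-5,"rx":0,"ry":0,"rz":-0.178},{"dx":0,"dy":0,"dz":-5,"rx":0,"ry":0,"rz":-0.178},{"dx":0,"dy":0,"dz":-5,"rx":0,"ry":0,"rz":-0.178},{"dx":0,"dy":0,"dz":-5,"rx":0,"ry":0,"rz":-0.178},{"dx":0,"dy":0,"dz":-5,"rx":0,"ry":0,"rz":-0.178},{"dx":0,"dy":0,"dz":-5,"rx":0,"ry":0,"rz":-0.178},{"dx":0,"dy":0,"dz":-5,"rx":0,"ry":0,"rz":-0.178},{"dx":0,"dy":0,"dz":-5,"rx":0,"ry":0,"rz":-0.178},{"dx":0,"dy":0,"dz":-5,"rx":0,"ry":0,"rz":-0.178},{"dx":0,"dy":0,"dz":-5,"rx":0,"ry":0,"rz":-0.178},{"dx":0,"dy":0,"dz":-5,"rx":0,"ry":0,"rz":-0.178},{"dx":0,"dy":0,"dz":-5,"rx":0,"ry":0,"rz":-0.178},{"dx":0,"dy":0,"dz":-5,"rx":0,"ry":0,"rz":-0.178},{"dx":0,"dy":0,"dz":-5,"rx":0,"ry":0,"rz":-0.178},{"dx":0,"dy":0,"dz":-5,"rx":0,"ry":0,"rz":-0.178},{"dx":0,"dy":0,"dz":-5,"rx":0,"ry":0,"rz":-0.171}], "claw": 0.65, "force": 30}}

```text
clock: 2.38
ee_pos: [0.1371, -0.5583, 0.3163]
tcp_rot: [[-0.992, -0.124, -0.0], [-0.124, 0.992, 0.0], [0.0, 0.0, -1.0]]
force: [-1.2, -0.3, 0.4]
opening: 0.0302
```

Request:
{"method": "move_arm", "body": {"targets": [{"dx":-26.6,"dy":36.5,"dz":0,"rx":0,"ry":0,"rz":0},{"dx":-26.6,"dy":36.5,"dz":0,"rx":0,"ry":0,"rz":0},{"dx":-26.6,"dy":36.5,"dz":0,"rx":0,"ry":0,"rz":0},{"dx":-26.6,"dy":36.5,"dz":0,"rx":0,"ry":0,"rz":0},{"dx":-26.6,"dy":36.5,"dz":0,"rx":0,"ry":0,"rz":0},{"dx":-26.6,"dy":36.5,"dz":0,"rx":0,"ry":0,"rz":0},{"dx":-26.6,"dy":36.5,"dz":0,"rx":0,"ry":0,"rz":0},{"dx":-26.6,"dy":36.5,"dz":0,"rx":0,"ry":0,"rz":0},{"dx":-26.6,"dy":36.5,"dz":0,"rx":0,"ry":0,"rz":0},{"dx":-26.6,"dy":36.5,"dz":0,"rx":0,"ry":0,"rz":0},{"dx":-26.6,"dy":36.5,"dz":5,"rx":0,"ry":0,"rz":0},{"dx":-26.6,"dy":36.5,"dz":10,"rx":0,"ry":0,"rz":0},{"dx":-26.6,"dy":36.5,"dz":15,"rx":0,"ry":0,"rz":0},{"dx":-26.6,"dy":36.5,"dz":15,"rx":0,"ry":0,"rz":0},{"dx":-26.6,"dy":36.5,"dz":15,"rx":0,"ry":0,"rz":0},{"dx":-26.6,"dy":36.5,"dz":15,"rx":0,"ry":0,"rz":0},{"dx":-26.6,"dy":36.5,"dz":15,"rx":0,"ry":0,"rz":0},{"dx":-26.6,"dy":36.5,"dz":15,"rx":0,"ry":0,"rz":0},{"dx":0,"dy":0,"dz":0,"rx":0,"ry":0,"rz":0},{"dx":0,"dy":0,"dz":0,"rx":0,"ry":0,"rz":0}]}}

```text
clock: 4.88
ee_pos: [0.5347, 0.1501, 0.2112]
tcp_rot: [[-0.993, -0.118, -0.001], [-0.118, 0.993, -0.001], [0.001, -0.001, -1.0]]
force: [-0.2, -0.2, -0.4]
opening: 0.0297
```

Run:
```python
from h import *
print(get_state()['joints'])
go(deck(0,-.023,.13),deck(0,-.023,.074))
```

```text
[ 1.59803395e-01  3.43797066e-01 -1.98810686e-02  1.20800670e+00
 -5.29291061e-04  4.14040545e-02]
t 4.88 p [0.5347 0.1501 0.2112] F [-0.2 -0.2 -0.4] open 0.0297
[0.5349 0.1525 0.13  ] -> [-0.6  2.3 81.2]
[0.5349 0.1525 0.074 ] -> [-0.  0. 56.]
turn [-0.0006 -0.0009  0.0004]
```

Request:
{"method": "move_arm", "body": {"targets": [{"dx":-0.6,"dy":2.3,"dz":25,"rx":0,"ry":0,"rz":0},{"dx":0,"dy":0,"dz":25,"rx":0,"ry":0,"rz":0},{"dx":0,"dy":0,"dz":25,"rx":0,"ry":0,"rz":0},{"dx":0,"dy":0,"dz":15,"rx":0,"ry":0,"rz":0},{"dx":0,"dy":0,"dz":10,"rx":0,"ry":0,"rz":0},{"dx":0,"dy":0,"dz":10,"rx":0,"ry":0,"rz":0},{"dx":0,"dy":0,"dz":10,"rx":0,"ry":0,"rz":0},{"dx":0,"dy":0,"dz":10,"rx":0,"ry":0,"rz":0},{"dx":0,"dy":0,"dz":7,"rx":0,"ry":0,"rz":0},{"dx":0,"dy":0,"dz":0,"rx":0,"ry":0,"rz":0},{"dx":0,"dy":0,"dz":0,"rx":0,"ry":0,"rz":0}], "claw": 0.7}}

```text
clock: 6.25
ee_pos: [0.5357, 0.1528, 0.0745]
tcp_rot: [[-0.993, -0.118, 0.0], [-0.118, 0.993, -0.0], [-0.0, -0.0, -1.0]]
force: [0.2, -0.5, -0.8]
opening: 0.0256
```

Request:
{"method": "move_arm", "body": {"targets": [{"dx":0,"dy":0,"dz":0,"rx":0,"ry":0,"rz":0},{"dx":0,"dy":0,"dz":0,"rx":0,"ry":0,"rz":0},{"dx":0,"dy":0,"dz":0,"rx":0,"ry":0,"rz":0},{"dx":0,"dy":0,"dz":0,"rx":0,"ry":0,"rz":0},{"dx":0,"dy":0,"dz":0,"rx":0,"ry":0,"rz":0}], "claw": 1, "force": 30}}

```text
clock: 6.88
ee_pos: [0.5358, 0.1528, 0.0745]
tcp_rot: [[-0.993, -0.118, 0.001], [-0.118, 0.993, 0.0], [-0.001, -0.0, -1.0]]
force: [0.7, -0.1, 1.9]
opening: 0.0066
```

Request:
{"method": "move_arm", "body": {"targets": [{"dx":0,"dy":-0.5,"dz":-6.3,"rx":0,"ry":0,"rz":0},{"dx":0,"dy":-1.4,"dz":-6.1,"rx":0,"ry":0,"rz":0},{"dx":0,"dy":-2.3,"dz":-5.9,"rx":0,"ry":0,"rz":0},{"dx":0,"dy":-3.1,"dz":-5.4,"rx":0,"ry":0,"rz":0},{"dx":0,"dy":-4,"dz":-4.9,"rx":0,"ry":0,"rz":0},{"dx":0,"dy":-4.6,"dz":-4.3,"rx":0,"ry":0,"rz":0},{"dx":0,"dy":-5.2,"dz":-3.5,"rx":0,"ry":0,"rz":0},{"dx":0,"dy":-5.7,"dz":-2.7,"rx":0,"ry":0,"rz":0},{"dx":0,"dy":-6,"dz":-1.9,"rx":0,"ry":0,"rz":0},{"dx":0,"dy":-6.2,"dz":-0.9,"rx":0,"ry":0,"rz":0},{"dx":0,"dy":0,"dz":0,"rx":0,"ry":0,"rz":0},{"dx":0,"dy":0,"dz":0,"rx":0,"ry":0,"rz":0}]}}

```text
clock: 8.38
ee_pos: [0.5404, 0.1142, 0.1174]
tcp_rot: [[-0.993, -0.118, 0.001], [-0.118, 0.993, 0.0], [-0.001, -0.0, -1.0]]
force: [1.0, 2.2, 6.4]
opening: 0.0064
```

Run:
```python
from h import *
s=snap('side');cv2.imwrite('pics/flip.png',cv2.resize(s['pixels'][60:220,220:400,::-1],None,fx=4,fy=4,interpolation=2)); go(deck(0,-.062,.116))
```

```text
t 8.43 p [0.5404 0.1142 0.1173] F [-0.   2.5  6.2] open 0.0068
[0.5395 0.1137 0.116 ] -> [ 0.9 -0.3  1.3]
turn [-0.0002  0.0013  0.0003]
```

View pics/flip.png

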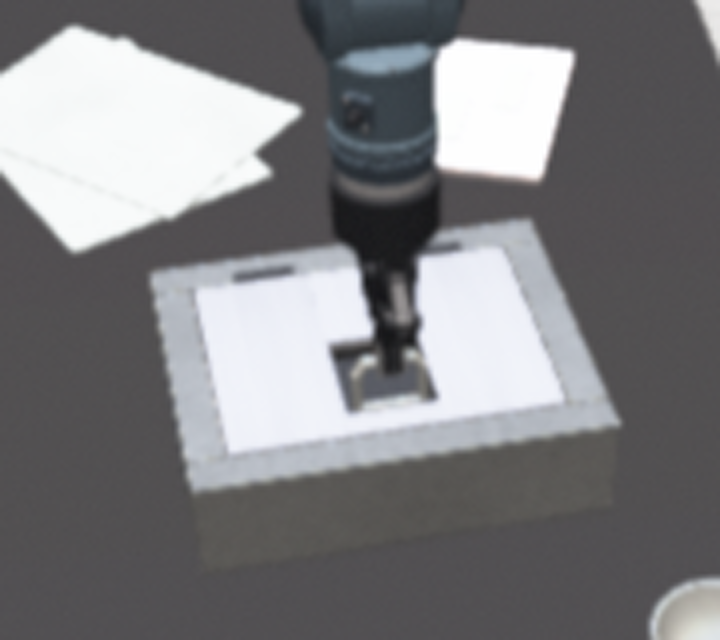

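The ring stands upright in the grip, with the bar at about crop (392,360). Next I'll compute the lifting arc about the hinge.

Run:
```python
import numpy as np
t=np.linspace(0,1.45,21);y=-162*np.cos(t)+35.9*np.sin(t);z=162*np.sin(t)+35.9*np.cos(t)
for a,b in zip(np.diff(y),np.diff(z)): print(round(a,1),round(-b,1))
```

```text
3.0 -11.6
3.9 -11.4
4.7 -11.1
5.5 -10.7
6.2 -10.3
7.0 -9.8
7.6 -9.3
8.3 -8.7
8.9 -8.1
9.5 -7.4
10.0 -6.7
10.4 -6.0
10.8 -5.2
11.2 -4.4
11.5 -3.6
11.7 -2.7
11.9 -1.9
12.0 -1.0
12.0 -0.1
12.0 0.7
```

Request:
{"method": "move_arm", "body": {"targets": [{"dx":0,"dy":3.0,"dz":-11.6,"rx":0,"ry":0,"rz":0},{"dx":0,"dy":3.9,"dz":-11.4,"rx":0,"ry":0,"rz":0},{"dx":0,"dy":4.7,"dz":-11.1,"rx":0,"ry":0,"rz":0},{"dx":0,"dy":5.5,"dz":-10.7,"rx":0,"ry":0,"rz":0},{"dx":0,"dy":6.2,"dz":-10.3,"rx":0,"ry":0,"rz":0},{"dx":0,"dy":7.0,"dz":-9.8,"rx":0,"ry":0,"rz":0},{"dx":0,"dy":7.6,"dz":-9.3,"rx":0,"ry":0,"rz":0},{"dx":0,"dy":8.3,"dz":-8.7,"rx":0,"ry":0,"rz":0}], "force": 50}}

```text
clock: 9.43
ee_pos: [0.5352, 0.1561, 0.1985]
tcp_rot: [[-0.993, -0.116, 0.001], [-0.116, 0.993, -0.01], [0.001, -0.01, -1.0]]
force: [5.0, -7.1, -4.8]
opening: 0.0056
```

Request:
{"method": "move_arm", "body": {"targets": [{"dx":0,"dy":8.9,"dz":-8.1,"rx":0,"ry":0,"rz":0},{"dx":0,"dy":9.5,"dz":-7.4,"rx":0,"ry":0,"rz":0},{"dx":0,"dy":10.0,"dz":-6.7,"rx":0,"ry":0,"rz":0},{"dx":0,"dy":10.4,"dz":-6.0,"rx":0,"ry":0,"rz":0},{"dx":0,"dy":10.8,"dz":-5.2,"rx":0,"ry":0,"rz":0},{"dx":0,"dy":11.2,"dz":-4.4,"rx":0,"ry":0,"rz":0},{"dx":0,"dy":11.5,"dz":-3.6,"rx":0,"ry":0,"rz":0},{"dx":0,"dy":11.7,"dz":-2.7,"rx":0,"ry":0,"rz":0},{"dx":0,"dy":0,"dz":0,"rx":0,"ry":0,"rz":0}]}}

```text
clock: 10.55
ee_pos: [0.5253, 0.2407, 0.2439]
tcp_rot: [[-0.993, -0.117, 0.002], [-0.117, 0.993, -0.007], [-0.001, -0.008, -1.0]]
force: [2.3, -5.0, 4.6]
opening: 0.0055
```

Run:
```python
from h import *
s=snap('side');cv2.imwrite('pics/lift.png',cv2.resize(s['pixels'][40:220,200:420,::-1],None,fx=3,fy=3,interpolation=2)); go(deck(0,.1,.25))
```

```text
t 10.6 p [0.5253 0.2407 0.2439] F [ 1.1 -4.5  3.8] open 0.0056
[0.5204 0.2746 0.25  ] -> [ 0.8 34.2 -6.4]
turn [-0.0072  0.0013 -0.0006]
```

View pics/lift.png

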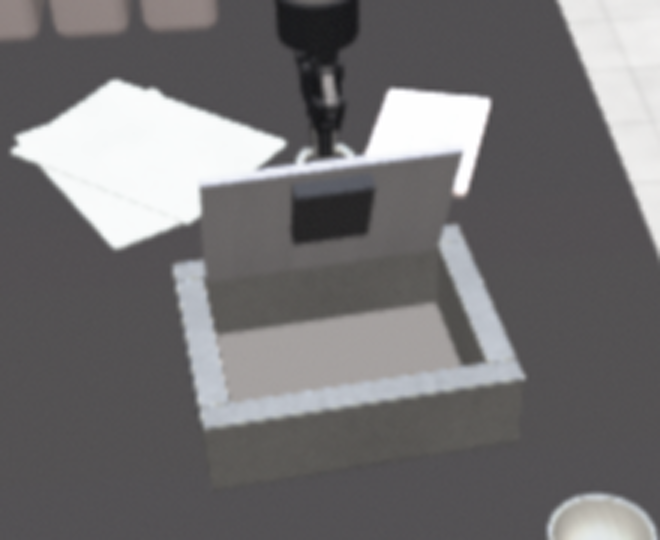

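The hatch is open to about 1.15 rad and the well is empty. I'll continue to about 1.5.

Request:
{"method": "move_arm", "body": {"targets": [{"dx":0,"dy":11.9,"dz":-1.9,"rx":0,"ry":0,"rz":0},{"dx":0,"dy":12.0,"dz":-1.0,"rx":0,"ry":0,"rz":0},{"dx":0,"dy":12.0,"dz":-0.1,"rx":0,"ry":0,"rz":0},{"dx":0,"dy":12.0,"dz":0.7,"rx":0,"ry":0,"rz":0},{"dx":0,"dy":8,"dz":1.0,"rx":0,"ry":0,"rz":0},{"dx":0,"dy":0,"dz":0,"rx":0,"ry":0,"rz":0},{"dx":0,"dy":0,"dz":0,"rx":0,"ry":0,"rz":0}]}}

```text
clock: 11.48
ee_pos: [0.5186, 0.2968, 0.2454]
tcp_rot: [[-0.993, -0.117, 0.002], [-0.117, 0.993, -0.005], [-0.002, -0.005, -1.0]]
force: [0.5, -3.6, 5.0]
opening: 0.0053
```

```bash
cat >> h.py <<'E'
def hatch():                                       # hatch angle from the side view: points of the standing plate
    s=snapshot('side');P=world(s);d=P[...,:2]-(C+.1*ey);x=d@ex;y=d@ey;z=P[...,2]-.09
    m=(abs(x)<.12)&(abs(x)>.05)&(z>.05)&(z<.22)&(abs(y)<.2)&(s['z_map']>0)
    print('hatch pts',m.sum(),'angle ~',np.median(np.arctan2(z[m],-y[m])).round(3),'top z',np.percentile(z[m],98).round(3) if m.any() else '')
E
python3 - <<'E'
from h import *
hatch();go(deck(0,.1,.25))
E
```

```text
hatch pts 1871 angle ~ 1.443 top z 0.198
t 11.53 p [0.5186 0.2968 0.2454] F [ 1.5 -2.8  4.6] open 0.0052
[0.5204 0.2746 0.25  ] -> [  0.8 -22.3  -4.5]
turn [-0.0051  0.0016 -0.0007]
```

Request:
{"method": "move_arm", "body": {"targets": [{"dx":0,"dy":0,"dz":0,"rx":0,"ry":0,"rz":0},{"dx":0,"dy":0,"dz":0,"rx":0,"ry":0,"rz":0},{"dx":0,"dy":0,"dz":-12,"rx":0,"ry":0,"rz":0},{"dx":0,"dy":0,"dz":-20,"rx":0,"ry":0,"rz":0},{"dx":0,"dy":0,"dz":-25,"rx":0,"ry":0,"rz":0},{"dx":0,"dy":0,"dz":-25,"rx":0,"ry":0,"rz":0},{"dx":0,"dy":-10,"dz":-20,"rx":0,"ry":0,"rz":0},{"dx":0,"dy":-35,"dz":0,"rx":0,"ry":0,"rz":0},{"dx":0,"dy":-35,"dz":0,"rx":0,"ry":0,"rz":0},{"dx":0,"dy":-35,"dz":0,"rx":0,"ry":0,"rz":0},{"dx":0,"dy":-35,"dz":10,"rx":0,"ry":0,"rz":0},{"dx":0,"dy":-35,"dz":15,"rx":0,"ry":0,"rz":0},{"dx":0,"dy":-35,"dz":20,"rx":0,"ry":0,"rz":0},{"dx":0,"dy":-35,"dz":20,"rx":0,"ry":0,"rz":0},{"dx":0,"dy":-35,"dz":20,"rx":0,"ry":0,"rz":0},{"dx":0,"dy":-35,"dz":20,"rx":0,"ry":0,"rz":0},{"dx":0,"dy":0,"dz":0,"rx":0,"ry":0,"rz":0}], "claw": 0.68}}

```text
clock: 13.65
ee_pos: [0.5555, -0.0257, 0.2403]
tcp_rot: [[-0.993, -0.115, -0.003], [-0.115, 0.993, 0.0], [0.003, 0.0, -1.0]]
force: [0.1, -0.0, 0.2]
opening: 0.0275
```

```bash
cat >> h.py <<'E'
def pots():                                        # white / orange lids from both views, outside the deck
    for n in('top','side'):
        S=snapshot(n);P=world(S);d=P[...,:2]-C;R=S['pixels'].astype(int)
        m=((P[...,2]>.02)&(P[...,2]<.075)&(P[...,0]>.2)&(P[...,0]<.9)&(P[...,1]>-.6)&(P[...,1]<.4)&(R[...,0]>170)).astype(np.uint8)
        k,l,st,c=cv2.connectedComponentsWithStats(m)
        for i in range(1,k):
            if 80<st[i,4]<700:
                a=P[l==i];zt=np.percentile(a[:,2],90);tp=a[a[:,2]>zt-.005];e=np.ptp(tp,axis=0)[:2]
                if e.max()<.06: print(n,'px',c[i].round(),'top',zt.round(4),'xy',((tp.max(0)+tp.min(0))[:2]/2).round(4),'ext',e.round(3),'white' if np.median(R[l==i][:,2])>150 else 'ORANGE','deckxy',[((tp.mean(0)[:2]-C)@v).round(3) for v in(ex,ey)])
E
python3 - <<'E'
from h import *
snap('side','open.png');hatch();pots();go([.5627,-.139,.09])
E
```

```text
hatch pts 1034 angle ~ 1.443 top z 0.198
top px [449. 152.] top 0.0686 xy [ 0.674  -0.3895] ext [0.042 0.041] white deckxy [np.float64(0.073), np.float64(-0.572)]
top px [414. 192.] top 0.0583 xy [ 0.5761 -0.3007] ext [0.042 0.045] white deckxy [np.float64(-0.012), np.float64(-0.478)]
top px [347. 198.] top 0.0581 xy [ 0.5625 -0.1394] ext [0.043 0.043] white deckxy [np.float64(-0.008), np.float64(-0.316)]
top px [384. 225.] top 0.0498 xy [ 0.4966 -0.2281] ext [0.043 0.043] ORANGE deckxy [np.float64(-0.082), np.float64(-0.396)]
top px [350. 247.] top 0.0566 xy [ 0.4434 -0.1481] ext [0.044 0.043] white deckxy [np.float64(-0.126), np.float64(-0.31)]
top px [343. 284.] top 0.0496 xy [ 0.3594 -0.1294] ext [0.044 0.043] ORANGE deckxy [np.float64(-0.208), np.float64(-0.281)]
side px [334. 232.] top 0.0592 xy [ 0.5631 -0.1389] ext [0.044 0.044] white deckxy [np.float64(-0.006), np.float64(-0.316)]
side px [259. 235.] top 0.051 xy [ 0.3607 -0.1288] ext [0.043 0.044] ORANGE deckxy [np.float64(-0.206), np.float64(-0.282)]
side px [290. 238.] top 0.0572 xy [ 0.4442 -0.1463] ext [0.043 0.045] white deckxy [np.float64(-0.125), np.float64(-0.31)]
side px [313. 261.] top 0.0506 xy [ 0.4987 -0.2273] ext [0.042 0.045] ORANGE deckxy [np.float64(-0.082), np.float64(-0.396)]
side px [347. 283.] top 0.0595 xy [ 0.5778 -0.301 ] ext [0.043 0.046] white deckxy [np.float64(-0.011), np.float64(-0.479)]
side px [395. 313.] top 0.0691 xy [ 0.678  -0.3901] ext [0.041 0.041] white deckxy [np.float64(0.074), np.float64(-0.584)]
t 13.85 p [ 0.5568 -0.0231  0.2426] F [-0.8 -0.7  0.3] open 0.0269
[ 0.5627 -0.139   0.09  ] -> [   8.2 -115.8  152.6]
turn [-0.0001  0.0014  0.0013]
```

View pics/open.png

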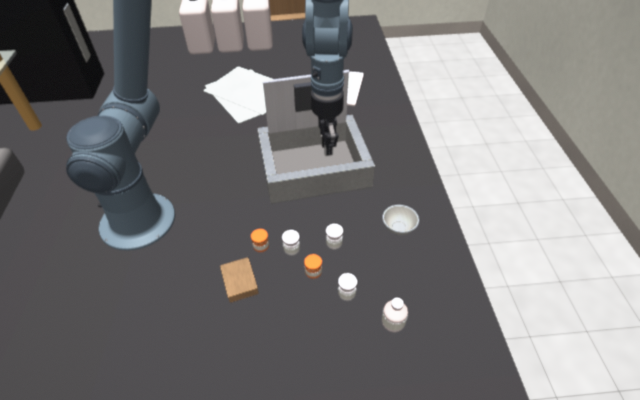

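The side view shows the hatch standing open, at about (307,100), and the white pots still at (334,236), (290,242) and (347,287). Pot A is next: press its lid with shut fingers.

Request:
{"method": "move_arm", "body": {"targets": [{"dx":2,"dy":-29,"dz":20,"rx":0,"ry":0,"rz":0},{"dx":2,"dy":-29,"dz":20,"rx":0,"ry":0,"rz":0},{"dx":2,"dy":-29,"dz":20,"rx":0,"ry":0,"rz":0},{"dx":2.2,"dy":-28.8,"dz":20,"rx":0,"ry":0,"rz":0},{"dx":0,"dy":0,"dz":25,"rx":0,"ry":0,"rz":0},{"dx":0,"dy":0,"dz":25,"rx":0,"ry":0,"rz":0},{"dx":0,"dy":0,"dz":22,"rx":0,"ry":0,"rz":0},{"dx":0,"dy":0,"dz":14,"rx":0,"ry":0,"rz":0},{"dx":0,"dy":0,"dz":10,"rx":0,"ry":0,"rz":0},{"dx":0,"dy":0,"dz":5,"rx":0,"ry":0,"rz":0},{"dx":0,"dy":0,"dz":4,"rx":0,"ry":0,"rz":0},{"dx":0,"dy":0,"dz":4,"rx":0,"ry":0,"rz":0},{"dx":0,"dy":0,"dz":4,"rx":0,"ry":0,"rz":0},{"dx":0,"dy":0,"dz":3,"rx":0,"ry":0,"rz":0},{"dx":0,"dy":0,"dz":0,"rx":0,"ry":0,"rz":0},{"dx":0,"dy":0,"dz":0,"rx":0,"ry":0,"rz":0}], "claw": 1, "force": 30}}

```text
clock: 15.85
ee_pos: [0.5626, -0.14, 0.0479]
tcp_rot: [[-0.993, -0.118, 0.002], [-0.118, 0.993, -0.001], [-0.002, -0.001, -1.0]]
force: [-4.1, 2.1, 14.4]
opening: 0.0002
```

Request:
{"method": "move_arm", "body": {"targets": [{"dx":0,"dy":0,"dz":-12,"rx":0,"ry":0,"rz":0},{"dx":0,"dy":0,"dz":-12,"rx":0,"ry":0,"rz":0},{"dx":0,"dy":0,"dz":0,"rx":0,"ry":0,"rz":0},{"dx":0,"dy":0,"dz":0,"rx":0,"ry":0,"rz":0},{"dx":0,"dy":0,"dz":0,"rx":0,"ry":0,"rz":0},{"dx":0,"dy":0,"dz":0,"rx":0,"ry":0,"rz":0},{"dx":0,"dy":0,"dz":0,"rx":0,"ry":0,"rz":0},{"dx":0,"dy":0,"dz":0,"rx":0,"ry":0,"rz":0}], "claw": 0.1}}

```text
clock: 16.85
ee_pos: [0.5619, -0.1398, 0.0694]
tcp_rot: [[-0.993, -0.118, -0.0], [-0.118, 0.993, -0.0], [0.0, -0.0, -1.0]]
force: [-0.5, 0.3, 0.1]
opening: 0.0767
```

Run:
```python
from h import *
go([.5627,-.139,.04],[.5627,-.139,.004],deck(.075,-.02,.3))
```

```text
t 16.85 p [ 0.5619 -0.1398  0.0694] F [-0.5  0.3  0.1] open 0.0767
[ 0.5627 -0.139   0.04  ] -> [-0.9  0.7 29.4]
[ 0.5627 -0.139   0.004 ] -> [-0.  0. 36.]
[0.609  0.1643 0.3   ] -> [ -81.7  295.7 -296. ]
turn [-0.     -0.0001  0.0002]
```

Request:
{"method": "move_arm", "body": {"targets": [{"dx":-0.9,"dy":0.7,"dz":18,"rx":0,"ry":0,"rz":0},{"dx":0,"dy":0,"dz":18,"rx":0,"ry":0,"rz":0},{"dx":0,"dy":0,"dz":17,"rx":0,"ry":0,"rz":0},{"dx":0,"dy":0,"dz":12,"rx":0,"ry":0,"rz":0},{"dx":0,"dy":0,"dz":0,"rx":0,"ry":0,"rz":0}]}}

```text
clock: 17.48
ee_pos: [0.5619, -0.1387, 0.0036]
tcp_rot: [[-0.993, -0.118, -0.002], [-0.118, 0.993, 0.001], [0.002, 0.001, -1.0]]
force: [0.3, 0.8, 0.4]
opening: 0.0767
```

Request:
{"method": "move_arm", "body": {"targets": [{"dx":0,"dy":0,"dz":0,"rx":0,"ry":0,"rz":0},{"dx":0,"dy":0,"dz":0,"rx":0,"ry":0,"rz":0},{"dx":0,"dy":0,"dz":0,"rx":0,"ry":0,"rz":0},{"dx":0,"dy":0,"dz":0,"rx":0,"ry":0,"rz":0},{"dx":0,"dy":0,"dz":0,"rx":0,"ry":0,"rz":0},{"dx":0,"dy":0,"dz":0,"rx":0,"ry":0,"rz":0}], "claw": 1, "force": 30}}

```text
clock: 18.23
ee_pos: [0.5635, -0.1393, 0.0054]
tcp_rot: [[-0.993, -0.118, 0.002], [-0.118, 0.993, -0.001], [-0.002, -0.001, -1.0]]
force: [0.3, 1.3, 5.6]
opening: 0.044
```

Run:
```python
from h import *
p=get_state()['ee_pos']
go([p[0],p[1],.145],deck(.075,-.02,.145),deck(.075,-.02,.0115))
```

```text
t 18.23 p [ 0.5635 -0.1393  0.0054] F [0.3 1.3 5.6] open 0.044
[ 0.5635 -0.1393  0.145 ] -> [-2.000e-01 -1.000e-01 -1.396e+02]
[0.609  0.1643 0.145 ] -> [-8.100e+01  2.961e+02 -1.000e-01]
[0.609  0.1643 0.0115] -> [2.000e-01 1.000e-01 1.335e+02]
turn [-0.0008  0.0015  0.0002]
```

Request:
{"method": "move_arm", "body": {"targets": [{"dx":0,"dy":0,"dz":-20,"rx":0,"ry":0,"rz":0},{"dx":0,"dy":0,"dz":-30,"rx":0,"ry":0,"rz":0},{"dx":0,"dy":0,"dz":-30,"rx":0,"ry":0,"rz":0},{"dx":0,"dy":0,"dz":-30,"rx":0,"ry":0,"rz":0},{"dx":0,"dy":0,"dz":-30,"rx":0,"ry":0,"rz":0},{"dx":-8.1,"dy":29.6,"dz":0,"rx":0,"ry":0,"rz":0},{"dx":-8.1,"dy":29.6,"dz":0,"rx":0,"ry":0,"rz":0},{"dx":-8.1,"dy":29.6,"dz":0,"rx":0,"ry":0,"rz":0},{"dx":-8.1,"dy":29.6,"dz":0,"rx":0,"ry":0,"rz":0},{"dx":-8.1,"dy":29.6,"dz":0,"rx":0,"ry":0,"rz":0},{"dx":-8.1,"dy":29.6,"dz":0,"rx":0,"ry":0,"rz":0},{"dx":-8.1,"dy":29.6,"dz":0,"rx":0,"ry":0,"rz":0},{"dx":-8.1,"dy":29.6,"dz":0,"rx":0,"ry":0,"rz":0},{"dx":-8.1,"dy":29.6,"dz":0,"rx":0,"ry":0,"rz":0},{"dx":-8.1,"dy":29.7,"dz":0,"rx":0,"ry":0,"rz":0},{"dx":0,"dy":0,"dz":0,"rx":0,"ry":0,"rz":0},{"dx":0,"dy":0,"dz":0,"rx":0,"ry":0,"rz":0}]}}

```text
clock: 20.35
ee_pos: [0.6079, 0.1641, 0.144]
tcp_rot: [[-0.993, -0.118, -0.001], [-0.118, 0.993, -0.001], [0.001, -0.001, -1.0]]
force: [-0.1, 0.5, -0.9]
opening: 0.0437
```

Run:
```python
from h import *
go(deck(.075,-.02,.0115))
```

```text
t 20.35 p [0.6079 0.1641 0.144 ] F [-0.1  0.5 -0.9] open 0.0437
[0.609  0.1643 0.0115] -> [-1.300e+00  1.000e-01  1.325e+02]
turn [-0.0007 -0.0011  0.0002]
```

Request:
{"method": "move_arm", "body": {"targets": [{"dx":0,"dy":0,"dz":25,"rx":0,"ry":0,"rz":0},{"dx":0,"dy":0,"dz":25,"rx":0,"ry":0,"rz":0},{"dx":0,"dy":0,"dz":25,"rx":0,"ry":0,"rz":0},{"dx":0,"dy":0,"dz":25,"rx":0,"ry":0,"rz":0},{"dx":0,"dy":0,"dz":15,"rx":0,"ry":0,"rz":0},{"dx":0,"dy":0,"dz":10,"rx":0,"ry":0,"rz":0},{"dx":0,"dy":0,"dz":4,"rx":0,"ry":0,"rz":0},{"dx":0,"dy":0,"dz":3,"rx":0,"ry":0,"rz":0},{"dx":0,"dy":0,"dz":0,"rx":0,"ry":0,"rz":0},{"dx":0,"dy":0,"dz":0,"rx":0,"ry":0,"rz":0}]}}

```text
clock: 21.6
ee_pos: [0.6087, 0.1647, 0.013]
tcp_rot: [[-0.993, -0.118, 0.001], [-0.118, 0.993, 0.0], [-0.001, -0.0, -1.0]]
force: [-0.8, 0.2, -0.5]
opening: 0.044
```

Request:
{"method": "move_arm", "body": {"targets": [{"dx":0,"dy":0,"dz":0,"rx":0,"ry":0,"rz":0},{"dx":0,"dy":0,"dz":0,"rx":0,"ry":0,"rz":0},{"dx":0,"dy":0,"dz":0,"rx":0,"ry":0,"rz":0},{"dx":0,"dy":0,"dz":0,"rx":0,"ry":0,"rz":0},{"dx":0,"dy":0,"dz":-10,"rx":0,"ry":0,"rz":0},{"dx":0,"dy":0,"dz":-20,"rx":0,"ry":0,"rz":0},{"dx":0,"dy":0,"dz":-35,"rx":0,"ry":0,"rz":0},{"dx":0,"dy":0,"dz":-45,"rx":0,"ry":0,"rz":0},{"dx":0,"dy":0,"dz":-45,"rx":0,"ry":0,"rz":0},{"dx":0,"dy":0,"dz":0,"rx":0,"ry":0,"rz":0}], "claw": 0.25}}

```text
clock: 22.85
ee_pos: [0.6115, 0.1651, 0.1731]
tcp_rot: [[-0.993, -0.118, 0.01], [-0.118, 0.993, 0.001], [-0.01, 0.0, -1.0]]
force: [-0.1, 0.4, 0.6]
opening: 0.0637
```

Run:
```python
from h import *
hatch();pots();go([.4438,-.1472,.15],[.4438,-.1472,.047])
```

```text
hatch pts 1766 angle ~ 1.423 top z 0.214
top px [448. 152.] top 0.0678 xy [ 0.6743 -0.3878] ext [0.046 0.04 ] white deckxy [np.float64(0.073), np.float64(-0.572)]
top px [220. 179.] top 0.0552 xy [0.6072 0.1645] ext [0.044 0.043] white deckxy [np.float64(0.072), np.float64(-0.02)]
top px [414. 192.] top 0.0583 xy [ 0.5759 -0.3019] ext [0.041 0.044] white deckxy [np.float64(-0.013), np.float64(-0.478)]
top px [384. 225.] top 0.0496 xy [ 0.4966 -0.2279] ext [0.043 0.044] ORANGE deckxy [np.float64(-0.083), np.float64(-0.396)]
top px [350. 247.] top 0.0569 xy [ 0.4434 -0.148 ] ext [0.044 0.043] white deckxy [np.float64(-0.126), np.float64(-0.31)]
top px [342. 283.] top 0.0497 xy [ 0.3585 -0.1294] ext [0.042 0.043] ORANGE deckxy [np.float64(-0.208), np.float64(-0.281)]
side px [337. 156.] top 0.0567 xy [0.6081 0.1643] ext [0.043 0.044] white deckxy [np.float64(0.074), np.float64(-0.02)]
side px [259. 235.] top 0.0508 xy [ 0.3607 -0.1289] ext [0.043 0.043] ORANGE deckxy [np.float64(-0.206), np.float64(-0.282)]
side px [290. 238.] top 0.0575 xy [ 0.4443 -0.1467] ext [0.043 0.043] white deckxy [np.float64(-0.125), np.float64(-0.31)]
side px [313. 261.] top 0.0509 xy [ 0.4989 -0.2269] ext [0.042 0.045] ORANGE deckxy [np.float64(-0.081), np.float64(-0.396)]
side px [347. 283.] top 0.0593 xy [ 0.5775 -0.3001] ext [0.043 0.044] white deckxy [np.float64(-0.011), np.float64(-0.478)]
side px [395. 313.] top 0.0693 xy [ 0.6775 -0.3909] ext [0.041 0.038] white deckxy [np.float64(0.075), np.float64(-0.584)]
t 23.0 p [0.6078 0.1645 0.167 ] F [-1.2  0.1 -0.6] open 0.0639
[ 0.4438 -0.1472  0.15  ] -> [ 199.6 -290.2   17.2]
[ 0.4438 -0.1472  0.047 ] -> [-1.00e-01  0.00e+00  1.03e+02]
turn [-0.0001 -0.0009  0.0002]
```

Pot A is in the well. Its lid top is at 0.056, which matches 48 + 6 mm plus the bias seen on the closed orange pots. Pot B is next.

Request:
{"method": "move_arm", "body": {"targets": [{"dx":20,"dy":-29,"dz":0,"rx":0,"ry":0,"rz":0},{"dx":20,"dy":-29,"dz":0,"rx":0,"ry":0,"rz":0},{"dx":20,"dy":-29,"dz":0,"rx":0,"ry":0,"rz":0},{"dx":20,"dy":-29,"dz":0,"rx":0,"ry":0,"rz":0},{"dx":20,"dy":-29,"dz":0,"rx":0,"ry":0,"rz":0},{"dx":20,"dy":-29,"dz":3,"rx":0,"ry":0,"rz":0},{"dx":20,"dy":-29,"dz":3,"rx":0,"ry":0,"rz":0},{"dx":20,"dy":-29,"dz":3,"rx":0,"ry":0,"rz":0},{"dx":20,"dy":-29,"dz":3,"rx":0,"ry":0,"rz":0},{"dx":19.6,"dy":-29.2,"dz":5,"rx":0,"ry":0,"rz":0},{"dx":0,"dy":0,"dz":0,"rx":0,"ry":0,"rz":0},{"dx":0,"dy":0,"dz":0,"rx":0,"ry":0,"rz":0}], "claw": 1}}

```text
clock: 24.5
ee_pos: [0.4436, -0.1465, 0.1496]
tcp_rot: [[-0.993, -0.118, -0.002], [-0.118, 0.993, 0.001], [0.002, 0.002, -1.0]]
force: [-0.1, -0.3, 0.5]
opening: -0.0001
```

Run:
```python
from h import *
go([.4438,-.1472,.06],[.4438,-.1472,.046])
```

```text
t 24.5 p [ 0.4436 -0.1465  0.1496] F [-0.1 -0.3  0.5] open -0.0001
[ 0.4438 -0.1472  0.06  ] -> [-0.3 -0.8 89.6]
[ 0.4438 -0.1472  0.046 ] -> [-0. -0. 14.]
turn [ 0.0015 -0.0016 -0.    ]
```

Request:
{"method": "move_arm", "body": {"targets": [{"dx":0,"dy":0,"dz":28,"rx":0,"ry":0,"rz":0},{"dx":0,"dy":0,"dz":28,"rx":0,"ry":0,"rz":0},{"dx":0,"dy":0,"dz":20,"rx":0,"ry":0,"rz":0},{"dx":0,"dy":0,"dz":10,"rx":0,"ry":0,"rz":0},{"dx":0,"dy":0,"dz":5,"rx":0,"ry":0,"rz":0},{"dx":0,"dy":0,"dz":4,"rx":0,"ry":0,"rz":0},{"dx":0,"dy":0,"dz":4,"rx":0,"ry":0,"rz":0},{"dx":0,"dy":0,"dz":3,"rx":0,"ry":0,"rz":0},{"dx":0,"dy":0,"dz":2,"rx":0,"ry":0,"rz":0},{"dx":0,"dy":0,"dz":0,"rx":0,"ry":0,"rz":0},{"dx":0,"dy":0,"dz":0,"rx":0,"ry":0,"rz":0}]}}

```text
clock: 25.88
ee_pos: [0.4451, -0.1473, 0.0479]
tcp_rot: [[-0.993, -0.118, 0.002], [-0.118, 0.993, -0.0], [-0.002, -0.001, -1.0]]
force: [-3.1, 2.7, 13.4]
opening: -0.0
```

Request:
{"method": "move_arm", "body": {"targets": [{"dx":0,"dy":0,"dz":-12,"rx":0,"ry":0,"rz":0},{"dx":0,"dy":0,"dz":-12,"rx":0,"ry":0,"rz":0},{"dx":0,"dy":0,"dz":0,"rx":0,"ry":0,"rz":0},{"dx":0,"dy":0,"dz":0,"rx":0,"ry":0,"rz":0},{"dx":0,"dy":0,"dz":0,"rx":0,"ry":0,"rz":0},{"dx":0,"dy":0,"dz":0,"rx":0,"ry":0,"rz":0},{"dx":0,"dy":0,"dz":0,"rx":0,"ry":0,"rz":0}], "claw": 0.1}}

```text
clock: 26.75
ee_pos: [0.4441, -0.1471, 0.0703]
tcp_rot: [[-0.993, -0.118, -0.0], [-0.118, 0.993, 0.0], [0.0, 0.0, -1.0]]
force: [-0.2, 0.2, 0.1]
opening: 0.077
```

Run:
```python
from h import *
pots();go([.4438,-.1472,.006])
```

```text
top px [449. 152.] top 0.0681 xy [ 0.6742 -0.3893] ext [0.041 0.041] white deckxy [np.float64(0.073), np.float64(-0.572)]
top px [219. 178.] top 0.0552 xy [0.6073 0.1642] ext [0.044 0.044] white deckxy [np.float64(0.073), np.float64(-0.02)]
top px [414. 192.] top 0.0583 xy [ 0.5758 -0.3018] ext [0.041 0.044] white deckxy [np.float64(-0.012), np.float64(-0.478)]
side px [338. 156.] top 0.0562 xy [0.6079 0.164 ] ext [0.041 0.043] white deckxy [np.float64(0.074), np.float64(-0.02)]
side px [259. 235.] top 0.0509 xy [ 0.3608 -0.129 ] ext [0.043 0.043] ORANGE deckxy [np.float64(-0.206), np.float64(-0.282)]
side px [313. 261.] top 0.0507 xy [ 0.4988 -0.2269] ext [0.042 0.045] ORANGE deckxy [np.float64(-0.081), np.float64(-0.396)]
side px [347. 283.] top 0.0592 xy [ 0.5776 -0.3002] ext [0.043 0.045] white deckxy [np.float64(-0.011), np.float64(-0.478)]
side px [395. 313.] top 0.0691 xy [ 0.6754 -0.3909] ext [0.044 0.037] white deckxy [np.float64(0.074), np.float64(-0.585)]
t 26.85 p [ 0.4442 -0.1471  0.0704] F [ 0.4 -0.2 -0. ] open 0.0768
[ 0.4438 -0.1472  0.006 ] -> [ 0.4 -0.  64.4]
turn [ 0.     -0.0002  0.0002]
```

Request:
{"method": "move_arm", "body": {"targets": [{"dx":0,"dy":0,"dz":18,"rx":0,"ry":0,"rz":0},{"dx":0,"dy":0,"dz":18,"rx":0,"ry":0,"rz":0},{"dx":0,"dy":0,"dz":17,"rx":0,"ry":0,"rz":0},{"dx":0,"dy":0,"dz":11,"rx":0,"ry":0,"rz":0},{"dx":0,"dy":0,"dz":0,"rx":0,"ry":0,"rz":0}]}}

```text
clock: 27.48
ee_pos: [0.4436, -0.1468, 0.0059]
tcp_rot: [[-0.993, -0.118, -0.002], [-0.118, 0.993, 0.001], [0.001, 0.001, -1.0]]
force: [-0.3, 0.7, -0.1]
opening: 0.0769
```

Request:
{"method": "move_arm", "body": {"targets": [{"dx":0,"dy":0,"dz":0,"rx":0,"ry":0,"rz":0},{"dx":0,"dy":0,"dz":0,"rx":0,"ry":0,"rz":0},{"dx":0,"dy":0,"dz":0,"rx":0,"ry":0,"rz":0},{"dx":0,"dy":0,"dz":0,"rx":0,"ry":0,"rz":0},{"dx":0,"dy":0,"dz":0,"rx":0,"ry":0,"rz":0},{"dx":0,"dy":0,"dz":0,"rx":0,"ry":0,"rz":0}], "claw": 1, "force": 30}}

```text
clock: 28.22
ee_pos: [0.445, -0.1475, 0.0072]
tcp_rot: [[-0.993, -0.118, 0.001], [-0.118, 0.993, -0.001], [-0.001, -0.001, -1.0]]
force: [-1.0, -0.2, 5.6]
opening: 0.0436
```

Run:
```python
from h import *
p=get_state()['ee_pos']
go([p[0],p[1],.145],deck(-.075,-.02,.145))
```

```text
t 28.23 p [ 0.445  -0.1475  0.0072] F [-1.  -0.2  5.6] open 0.0436
[ 0.445  -0.1475  0.145 ] -> [-2.000e-01 -1.000e-01 -1.378e+02]
[0.4601 0.1466 0.145 ] -> [-4.970e+01  2.903e+02 -2.000e-01]
turn [-0.0009  0.0013  0.0002]
```

Request:
{"method": "move_arm", "body": {"targets": [{"dx":0,"dy":0,"dz":-20,"rx":0,"ry":0,"rz":0},{"dx":0,"dy":0,"dz":-30,"rx":0,"ry":0,"rz":0},{"dx":0,"dy":0,"dz":-30,"rx":0,"ry":0,"rz":0},{"dx":0,"dy":0,"dz":-30,"rx":0,"ry":0,"rz":0},{"dx":0,"dy":0,"dz":-29,"rx":0,"ry":0,"rz":0},{"dx":-5,"dy":29,"dz":0,"rx":0,"ry":0,"rz":0},{"dx":-5,"dy":29,"dz":0,"rx":0,"ry":0,"rz":0},{"dx":-5,"dy":29,"dz":0,"rx":0,"ry":0,"rz":0},{"dx":-5,"dy":29,"dz":0,"rx":0,"ry":0,"rz":0},{"dx":-5,"dy":29,"dz":0,"rx":0,"ry":0,"rz":0},{"dx":-5,"dy":29,"dz":0,"rx":0,"ry":0,"rz":0},{"dx":-5,"dy":29,"dz":0,"rx":0,"ry":0,"rz":0},{"dx":-5,"dy":29,"dz":0,"rx":0,"ry":0,"rz":0},{"dx":-5,"dy":29,"dz":0,"rx":0,"ry":0,"rz":0},{"dx":-5,"dy":29,"dz":0,"rx":0,"ry":0,"rz":0},{"dx":0,"dy":0,"dz":0,"rx":0,"ry":0,"rz":0},{"dx":0,"dy":0,"dz":0,"rx":0,"ry":0,"rz":0}]}}

```text
clock: 30.35
ee_pos: [0.4593, 0.1463, 0.1452]
tcp_rot: [[-0.993, -0.118, -0.001], [-0.118, 0.993, -0.001], [0.001, -0.001, -1.0]]
force: [-0.5, 0.2, -0.5]
opening: 0.044
```

Run:
```python
from h import *
go(deck(-.075,-.02,.0135))
```

```text
t 30.35 p [0.4593 0.1463 0.1452] F [-0.5  0.2 -0.5] open 0.044
[0.4601 0.1466 0.0135] -> [ -0.9   0.3 131.7]
turn [-0.0006 -0.0008  0.0002]
```

Request:
{"method": "move_arm", "body": {"targets": [{"dx":0,"dy":0,"dz":25,"rx":0,"ry":0,"rz":0},{"dx":0,"dy":0,"dz":25,"rx":0,"ry":0,"rz":0},{"dx":0,"dy":0,"dz":25,"rx":0,"ry":0,"rz":0},{"dx":0,"dy":0,"dz":25,"rx":0,"ry":0,"rz":0},{"dx":0,"dy":0,"dz":15,"rx":0,"ry":0,"rz":0},{"dx":0,"dy":0,"dz":10,"rx":0,"ry":0,"rz":0},{"dx":0,"dy":0,"dz":4,"rx":0,"ry":0,"rz":0},{"dx":0,"dy":0,"dz":3,"rx":0,"ry":0,"rz":0},{"dx":0,"dy":0,"dz":0,"rx":0,"ry":0,"rz":0},{"dx":0,"dy":0,"dz":0,"rx":0,"ry":0,"rz":0}]}}

```text
clock: 31.6
ee_pos: [0.4601, 0.1468, 0.0139]
tcp_rot: [[-0.993, -0.118, 0.001], [-0.118, 0.993, 0.0], [-0.001, -0.0, -1.0]]
force: [0.2, -0.2, -0.8]
opening: 0.0441
```

Request:
{"method": "move_arm", "body": {"targets": [{"dx":0,"dy":0,"dz":0,"rx":0,"ry":0,"rz":0},{"dx":0,"dy":0,"dz":0,"rx":0,"ry":0,"rz":0},{"dx":0,"dy":0,"dz":0,"rx":0,"ry":0,"rz":0},{"dx":0,"dy":0,"dz":0,"rx":0,"ry":0,"rz":0},{"dx":0,"dy":0,"dz":-10,"rx":0,"ry":0,"rz":0},{"dx":0,"dy":0,"dz":-20,"rx":0,"ry":0,"rz":0},{"dx":0,"dy":0,"dz":-35,"rx":0,"ry":0,"rz":0},{"dx":0,"dy":0,"dz":-45,"rx":0,"ry":0,"rz":0},{"dx":0,"dy":0,"dz":-45,"rx":0,"ry":0,"rz":0},{"dx":0,"dy":0,"dz":0,"rx":0,"ry":0,"rz":0}], "claw": 0.25}}

```text
clock: 32.85
ee_pos: [0.4628, 0.1473, 0.173]
tcp_rot: [[-0.993, -0.118, 0.009], [-0.118, 0.993, 0.001], [-0.009, 0.0, -1.0]]
force: [-0.0, 0.1, 0.1]
opening: 0.064
```

Run:
```python
from h import *
hatch();pots();go([.5769,-.3013,.15],[.5769,-.3013,.046])
```

```text
hatch pts 1775 angle ~ 1.428 top z 0.216
top px [448. 152.] top 0.0681 xy [ 0.6767 -0.3883] ext [0.041 0.039] white deckxy [np.float64(0.073), np.float64(-0.572)]
top px [220. 178.] top 0.0551 xy [0.6073 0.1643] ext [0.043 0.044] white deckxy [np.float64(0.073), np.float64(-0.02)]
top px [414. 199.] top 0.0582 xy [ 0.5592 -0.3024] ext [0.041 0.042] white deckxy [np.float64(-0.03), np.float64(-0.477)]
top px [384. 225.] top 0.0494 xy [ 0.4966 -0.228 ] ext [0.043 0.044] ORANGE deckxy [np.float64(-0.083), np.float64(-0.396)]
top px [343. 283.] top 0.05 xy [ 0.3596 -0.1293] ext [0.044 0.042] ORANGE deckxy [np.float64(-0.207), np.float64(-0.282)]
side px [338. 156.] top 0.0569 xy [0.6083 0.1647] ext [0.042 0.045] white deckxy [np.float64(0.074), np.float64(-0.02)]
side px [291. 163.] top 0.0572 xy [0.4591 0.1458] ext [0.041 0.043] white deckxy [np.float64(-0.076), np.float64(-0.021)]
side px [259. 235.] top 0.051 xy [ 0.3608 -0.1291] ext [0.043 0.044] ORANGE deckxy [np.float64(-0.206), np.float64(-0.282)]
side px [313. 261.] top 0.0506 xy [ 0.4988 -0.227 ] ext [0.042 0.044] ORANGE deckxy [np.float64(-0.081), np.float64(-0.397)]
side px [340. 284.] top 0.0595 xy [ 0.5603 -0.3012] ext [0.043 0.046] white deckxy [np.float64(-0.028), np.float64(-0.477)]
side px [395. 313.] top 0.0695 xy [ 0.6776 -0.3926] ext [0.039 0.033] white deckxy [np.float64(0.074), np.float64(-0.585)]
t 33.0 p [0.4592 0.1466 0.1681] F [-0.3 -0.8  0.3] open 0.064
[ 0.5769 -0.3013  0.15  ] -> [ -64.  -458.7   18.1]
[ 0.5769 -0.3013  0.046 ] -> [-1.00e-01  0.00e+00  1.04e+02]
turn [-0.0001 -0.0007  0.0002]
```

Pot C has been knocked aside, from (0.577,-0.301) to about (0.560,-0.302), and may still be sliding. I'll approach part way and measure again.

Request:
{"method": "move_arm", "body": {"targets": [{"dx":-4.7,"dy":-35,"dz":0,"rx":0,"ry":0,"rz":0},{"dx":-4.7,"dy":-35,"dz":0,"rx":0,"ry":0,"rz":0},{"dx":-4.7,"dy":-35,"dz":0,"rx":0,"ry":0,"rz":0},{"dx":-4.7,"dy":-35,"dz":0,"rx":0,"ry":0,"rz":0},{"dx":-4.7,"dy":-35,"dz":0,"rx":0,"ry":0,"rz":0},{"dx":-4.7,"dy":-35,"dz":0,"rx":0,"ry":0,"rz":0},{"dx":-4.7,"dy":-35,"dz":0,"rx":0,"ry":0,"rz":0},{"dx":-4.7,"dy":-35,"dz":0,"rx":0,"ry":0,"rz":0},{"dx":-4.7,"dy":-35,"dz":5,"rx":0,"ry":0,"rz":0},{"dx":-4.7,"dy":-35,"dz":10,"rx":0,"ry":0,"rz":0},{"dx":0,"dy":0,"dz":0,"rx":0,"ry":0,"rz":0},{"dx":0,"dy":0,"dz":0,"rx":0,"ry":0,"rz":0}], "claw": 1}}

```text
clock: 34.5
ee_pos: [0.5465, -0.1944, 0.1522]
tcp_rot: [[-0.993, -0.118, -0.003], [-0.118, 0.993, 0.002], [0.003, 0.002, -1.0]]
force: [-0.3, 0.3, -1.3]
opening: 0.0
```

Run:
```python
from h import *
pots();go([.5597,-.3018,.15],[.5597,-.3018,.046])
```

```text
top px [219. 178.] top 0.0553 xy [0.6072 0.1644] ext [0.043 0.043] white deckxy [np.float64(0.073), np.float64(-0.021)]
top px [226. 241.] top 0.0555 xy [0.4584 0.1467] ext [0.042 0.043] white deckxy [np.float64(-0.076), np.float64(-0.02)]
top px [338. 282.] top 0.0495 xy [ 0.3608 -0.1211] ext [0.037 0.026] ORANGE deckxy [np.float64(-0.202), np.float64(-0.272)]
side px [291. 163.] top 0.057 xy [0.459  0.1463] ext [0.041 0.044] white deckxy [np.float64(-0.076), np.float64(-0.021)]
side px [259. 235.] top 0.0507 xy [ 0.3608 -0.1278] ext [0.043 0.045] ORANGE deckxy [np.float64(-0.206), np.float64(-0.282)]
side px [313. 261.] top 0.0506 xy [ 0.4989 -0.2272] ext [0.042 0.047] ORANGE deckxy [np.float64(-0.081), np.float64(-0.397)]
side px [340. 284.] top 0.0599 xy [ 0.5603 -0.3011] ext [0.043 0.046] white deckxy [np.float64(-0.029), np.float64(-0.477)]
side px [395. 313.] top 0.069 xy [ 0.6782 -0.393 ] ext [0.04  0.042] white deckxy [np.float64(0.074), np.float64(-0.584)]
t 34.6 p [ 0.5471 -0.1942  0.1531] F [0.1 0.  0.2] open -0.0001
[ 0.5597 -0.3018  0.15  ] -> [   0.3 -108.4    3. ]
[ 0.5597 -0.3018  0.046 ] -> [-1.00e-01 -1.00e-01  1.04e+02]
turn [ 0.0009 -0.0011  0.0012]
```

Request:
{"method": "move_arm", "body": {"targets": [{"dx":0,"dy":-27,"dz":0,"rx":0,"ry":0,"rz":0},{"dx":0,"dy":-27,"dz":0,"rx":0,"ry":0,"rz":0},{"dx":0,"dy":-27,"dz":0,"rx":0,"ry":0,"rz":0},{"dx":0,"dy":-27.4,"dz":3,"rx":0,"ry":0,"rz":0},{"dx":0,"dy":0,"dz":28,"rx":0,"ry":0,"rz":0},{"dx":0,"dy":0,"dz":28,"rx":0,"ry":0,"rz":0},{"dx":0,"dy":0,"dz":20,"rx":0,"ry":0,"rz":0},{"dx":0,"dy":0,"dz":10,"rx":0,"ry":0,"rz":0},{"dx":0,"dy":0,"dz":5,"rx":0,"ry":0,"rz":0},{"dx":0,"dy":0,"dz":4,"rx":0,"ry":0,"rz":0},{"dx":0,"dy":0,"dz":4,"rx":0,"ry":0,"rz":0},{"dx":0,"dy":0,"dz":3,"rx":0,"ry":0,"rz":0},{"dx":0,"dy":0,"dz":2,"rx":0,"ry":0,"rz":0},{"dx":0,"dy":0,"dz":0,"rx":0,"ry":0,"rz":0},{"dx":0,"dy":0,"dz":0,"rx":0,"ry":0,"rz":0}]}}

```text
clock: 36.48
ee_pos: [0.5611, -0.303, 0.048]
tcp_rot: [[-0.993, -0.118, 0.002], [-0.118, 0.993, -0.001], [-0.002, -0.001, -1.0]]
force: [-2.2, 3.0, 9.3]
opening: 0.0002
```

Request:
{"method": "move_arm", "body": {"targets": [{"dx":0,"dy":0,"dz":-12,"rx":0,"ry":0,"rz":0},{"dx":0,"dy":0,"dz":-12,"rx":0,"ry":0,"rz":0},{"dx":0,"dy":0,"dz":0,"rx":0,"ry":0,"rz":0},{"dx":0,"dy":0,"dz":0,"rx":0,"ry":0,"rz":0},{"dx":0,"dy":0,"dz":0,"rx":0,"ry":0,"rz":0},{"dx":0,"dy":0,"dz":0,"rx":0,"ry":0,"rz":0},{"dx":0,"dy":0,"dz":0,"rx":0,"ry":0,"rz":0}], "claw": 0.1}}

```text
clock: 37.35
ee_pos: [0.5603, -0.3029, 0.0702]
tcp_rot: [[-0.993, -0.118, -0.0], [-0.118, 0.993, 0.0], [0.0, 0.0, -1.0]]
force: [0.2, -0.1, 0.4]
opening: 0.0768
```

Run:
```python
from h import *
go([.5597,-.3018,.006])
```

```text
t 37.35 p [ 0.5603 -0.3029  0.0702] F [ 0.2 -0.1  0.4] open 0.0768
[ 0.5597 -0.3018  0.006 ] -> [ 0.5  1.1 64.2]
turn [ 0.0002 -0.0003  0.0002]
```

Request:
{"method": "move_arm", "body": {"targets": [{"dx":0.5,"dy":1,"dz":18,"rx":0,"ry":0,"rz":0},{"dx":0,"dy":0,"dz":18,"rx":0,"ry":0,"rz":0},{"dx":0,"dy":0,"dz":17,"rx":0,"ry":0,"rz":0},{"dx":0,"dy":0,"dz":11,"rx":0,"ry":0,"rz":0},{"dx":0,"dy":0,"dz":0,"rx":0,"ry":0,"rz":0}]}}

```text
clock: 37.98
ee_pos: [0.5591, -0.3015, 0.0054]
tcp_rot: [[-0.993, -0.118, -0.002], [-0.118, 0.993, 0.001], [0.002, 0.001, -1.0]]
force: [0.0, -0.7, -0.1]
opening: 0.077
```

Request:
{"method": "move_arm", "body": {"targets": [{"dx":0,"dy":0,"dz":0,"rx":0,"ry":0,"rz":0},{"dx":0,"dy":0,"dz":0,"rx":0,"ry":0,"rz":0},{"dx":0,"dy":0,"dz":0,"rx":0,"ry":0,"rz":0},{"dx":0,"dy":0,"dz":0,"rx":0,"ry":0,"rz":0},{"dx":0,"dy":0,"dz":0,"rx":0,"ry":0,"rz":0},{"dx":0,"dy":0,"dz":0,"rx":0,"ry":0,"rz":0}], "claw": 1, "force": 30}}

```text
clock: 38.72
ee_pos: [0.5605, -0.3025, 0.0075]
tcp_rot: [[-0.993, -0.118, 0.001], [-0.118, 0.993, -0.001], [-0.001, -0.001, -1.0]]
force: [-0.8, 0.2, 5.6]
opening: 0.0439
```

Run:
```python
from h import *
p=get_state()['ee_pos']
go([p[0],p[1],.145],deck(0,-.02,.145))
```

```text
t 38.73 p [ 0.5605 -0.3025  0.0075] F [-0.8  0.2  5.6] open 0.0439
[ 0.5605 -0.3025  0.145 ] -> [  -0.2   -0.2 -137.5]
[0.5346 0.1554 0.145 ] -> [-28.2 457.8  -0.5]
turn [-0.0012  0.0013  0.0002]
```

Request:
{"method": "move_arm", "body": {"targets": [{"dx":0,"dy":0,"dz":-20,"rx":0,"ry":0,"rz":0},{"dx":0,"dy":0,"dz":-30,"rx":0,"ry":0,"rz":0},{"dx":0,"dy":0,"dz":-30,"rx":0,"ry":0,"rz":0},{"dx":0,"dy":0,"dz":-30,"rx":0,"ry":0,"rz":0},{"dx":0,"dy":0,"dz":-28.5,"rx":0,"ry":0,"rz":0},{"dx":-2.2,"dy":35.2,"dz":0,"rx":0,"ry":0,"rz":0},{"dx":-2.2,"dy":35.2,"dz":0,"rx":0,"ry":0,"rz":0},{"dx":-2.2,"dy":35.2,"dz":0,"rx":0,"ry":0,"rz":0},{"dx":-2.2,"dy":35.2,"dz":0,"rx":0,"ry":0,"rz":0},{"dx":-2.2,"dy":35.2,"dz":0,"rx":0,"ry":0,"rz":0},{"dx":-2.2,"dy":35.2,"dz":0,"rx":0,"ry":0,"rz":0},{"dx":-2.2,"dy":35.2,"dz":0,"rx":0,"ry":0,"rz":0},{"dx":-2.2,"dy":35.2,"dz":0,"rx":0,"ry":0,"rz":0},{"dx":-2.2,"dy":35.2,"dz":0,"rx":0,"ry":0,"rz":0},{"dx":-2.2,"dy":35.2,"dz":0,"rx":0,"ry":0,"rz":0},{"dx":-2.2,"dy":35.2,"dz":0,"rx":0,"ry":0,"rz":0},{"dx":-2.2,"dy":35.2,"dz":0,"rx":0,"ry":0,"rz":0},{"dx":-2.2,"dy":35.2,"dz":0,"rx":0,"ry":0,"rz":0},{"dx":0,"dy":0,"dz":0,"rx":0,"ry":0,"rz":0},{"dx":0,"dy":0,"dz":0,"rx":0,"ry":0,"rz":0}]}}

```text
clock: 41.22
ee_pos: [0.5339, 0.1553, 0.1445]
tcp_rot: [[-0.993, -0.118, -0.001], [-0.118, 0.993, -0.001], [0.001, -0.001, -1.0]]
force: [-1.0, -0.6, -0.4]
opening: 0.0441
```

Run:
```python
from h import *
go(deck(0,-.02,.0135))
```

```text
t 41.23 p [0.5339 0.1553 0.1445] F [-1.  -0.6 -0.4] open 0.0441
[0.5346 0.1554 0.0135] -> [-8.00e-01  1.00e-01  1.31e+02]
turn [-0.0008 -0.001   0.0003]
```

Request:
{"method": "move_arm", "body": {"targets": [{"dx":0,"dy":0,"dz":25,"rx":0,"ry":0,"rz":0},{"dx":0,"dy":0,"dz":25,"rx":0,"ry":0,"rz":0},{"dx":0,"dy":0,"dz":25,"rx":0,"ry":0,"rz":0},{"dx":0,"dy":0,"dz":25,"rx":0,"ry":0,"rz":0},{"dx":0,"dy":0,"dz":15,"rx":0,"ry":0,"rz":0},{"dx":0,"dy":0,"dz":10,"rx":0,"ry":0,"rz":0},{"dx":0,"dy":0,"dz":4,"rx":0,"ry":0,"rz":0},{"dx":0,"dy":0,"dz":2,"rx":0,"ry":0,"rz":0},{"dx":0,"dy":0,"dz":0,"rx":0,"ry":0,"rz":0},{"dx":0,"dy":0,"dz":0,"rx":0,"ry":0,"rz":0}]}}

```text
clock: 42.48
ee_pos: [0.5347, 0.1559, 0.0145]
tcp_rot: [[-0.993, -0.118, 0.001], [-0.118, 0.993, 0.0], [-0.001, -0.0, -1.0]]
force: [0.2, -0.2, -0.5]
opening: 0.0443
```

Request:
{"method": "move_arm", "body": {"targets": [{"dx":0,"dy":0,"dz":0,"rx":0,"ry":0,"rz":0},{"dx":0,"dy":0,"dz":0,"rx":0,"ry":0,"rz":0},{"dx":0,"dy":0,"dz":0,"rx":0,"ry":0,"rz":0},{"dx":0,"dy":0,"dz":0,"rx":0,"ry":0,"rz":0},{"dx":0,"dy":0,"dz":-10,"rx":0,"ry":0,"rz":0},{"dx":0,"dy":0,"dz":-20,"rx":0,"ry":0,"rz":0},{"dx":0,"dy":0,"dz":-35,"rx":0,"ry":0,"rz":0},{"dx":0,"dy":0,"dz":-45,"rx":0,"ry":0,"rz":0},{"dx":0,"dy":0,"dz":-45,"rx":0,"ry":0,"rz":0},{"dx":0,"dy":-30,"dz":-45,"rx":0,"ry":0,"rz":0},{"dx":0,"dy":-50,"dz":-45,"rx":0,"ry":0,"rz":0},{"dx":0,"dy":-50,"dz":-45,"rx":0,"ry":0,"rz":0},{"dx":0,"dy":0,"dz":0,"rx":0,"ry":0,"rz":0},{"dx":0,"dy":0,"dz":0,"rx":0,"ry":0,"rz":0}], "claw": 0.25}}

```text
clock: 44.22
ee_pos: [0.5485, 0.034, 0.2974]
tcp_rot: [[-0.993, -0.118, -0.0], [-0.118, 0.993, 0.001], [0.0, 0.001, -1.0]]
force: [0.0, -0.1, 0.0]
opening: 0.0641
```

Run:
```python
from h import *
hatch();pots()
t=snap('top');s=snap('side')
cv2.imwrite('pics/well.png',np.hstack([cv2.resize(t['pixels'][120:300,110:290,::-1],(390,390)),cv2.resize(s['pixels'][60:220,240:400,::-1],(390,390))]))
go(deck(.085,.14,.4),deck(.085,.14,.26))
```

```text
hatch pts 1464 angle ~ 1.442 top z 0.197
top px [449. 152.] top 0.0685 xy [ 0.6753 -0.3888] ext [0.039 0.036] white deckxy [np.float64(0.073), np.float64(-0.572)]
top px [384. 225.] top 0.0496 xy [ 0.4966 -0.228 ] ext [0.043 0.043] ORANGE deckxy [np.float64(-0.083), np.float64(-0.396)]
top px [343. 284.] top 0.05 xy [ 0.3585 -0.1292] ext [0.042 0.042] ORANGE deckxy [np.float64(-0.208), np.float64(-0.282)]
side px [337. 156.] top 0.0567 xy [0.6084 0.1636] ext [0.043 0.042] white deckxy [np.float64(0.074), np.float64(-0.02)]
side px [314. 159.] top 0.0568 xy [0.5347 0.1561] ext [0.042 0.048] white deckxy [np.float64(0.0), np.float64(-0.019)]
side px [291. 163.] top 0.0569 xy [0.4602 0.145 ] ext [0.044 0.046] white deckxy [np.float64(-0.075), np.float64(-0.021)]
side px [259. 235.] top 0.0512 xy [ 0.3608 -0.1277] ext [0.043 0.044] ORANGE deckxy [np.float64(-0.206), np.float64(-0.282)]
side px [313. 261.] top 0.0509 xy [ 0.4987 -0.2279] ext [0.042 0.045] ORANGE deckxy [np.float64(-0.081), np.float64(-0.396)]
side px [395. 313.] top 0.0693 xy [ 0.6772 -0.3912] ext [0.041 0.038] white deckxy [np.float64(0.074), np.float64(-0.585)]
t 44.48 p [0.5479 0.0348 0.2964] F [ 0.4  0.3 -0.5] open 0.0642
[0.6001 0.3243 0.4   ] -> [ -86.2  281.3 -103.7]
[0.6001 0.3243 0.26  ] -> [-3.0e-01 -1.0e-01  1.4e+02]
turn [ 0.0005 -0.0024  0.0018]
```

View pics/well.png

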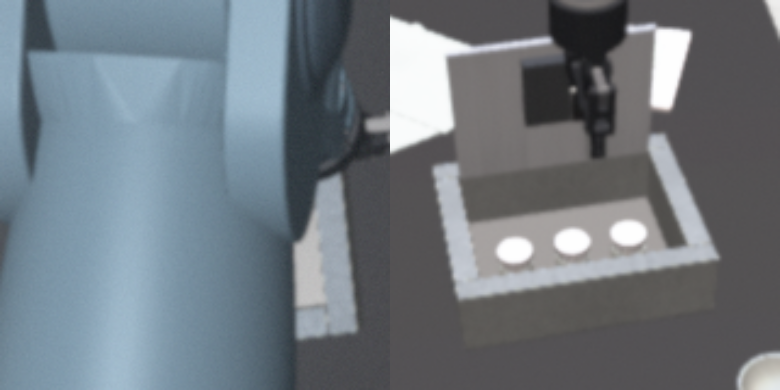

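All three pots stand upright in the well, with lid tops level at 0.057, and the hatch is still open. Next I'll go behind the hatch, to the left of the ring, with shut fingers.

Run:
```python
from h import *
p=get_state()['ee_pos']
go([p[0],p[1],.335],deck(-.085,.15,.335),deck(-.085,.15,.268))
th=np.linspace(1.47,0,25);y=-178*np.cos(th)+15;z=178*np.sin(th)
print('start deck y',100+y[0],'z',90+z[0]);print(np.c_[np.diff(y),-np.diff(z)].round(1).tolist())
```

```text
t 44.48 p [0.5479 0.0348 0.2964] F [ 0.4  0.3 -0.5] open 0.0642
[0.5479 0.0348 0.335 ] -> [  0.1   0.  -38.6]
[0.4301 0.3143 0.335 ] -> [ 83.6 291.5   0.3]
[0.4301 0.3143 0.268 ] -> [-0.2 -0.  67. ]
turn [ 0.0005 -0.0024  0.0018]
start deck y 97.08861945712616 z 267.0965342604094
[[-10.8, 1.4], [-10.7, 2.1], [-10.6, 2.7], [-10.4, 3.4], [-10.1, 4.0], [-9.9, 4.6], [-9.6, 5.2], [-9.2, 5.8], [-8.9, 6.3], [-8.5, 6.9], [-8.0, 7.4], [-7.6, 7.9], [-7.1, 8.3], [-6.5, 8.7], [-6.0, 9.1], [-5.4, 9.5], [-4.8, 9.8], [-4.2, 10.0], [-3.6, 10.3], [-3.0, 10.5], [-2.3, 10.7], [-1.7, 10.8], [-1.0, 10.9], [-0.3, 10.9]]
```

Request:
{"method": "move_arm", "body": {"targets": [{"dx":0,"dy":0,"dz":-20,"rx":0,"ry":0,"rz":0},{"dx":0,"dy":0,"dz":-19,"rx":0,"ry":0,"rz":0},{"dx":8.4,"dy":29.2,"dz":0,"rx":0,"ry":0,"rz":0},{"dx":8.4,"dy":29.2,"dz":0,"rx":0,"ry":0,"rz":0},{"dx":8.4,"dy":29.2,"dz":0,"rx":0,"ry":0,"rz":0},{"dx":8.4,"dy":29.2,"dz":0,"rx":0,"ry":0,"rz":0},{"dx":8.4,"dy":29.2,"dz":0,"rx":0,"ry":0,"rz":0},{"dx":8.4,"dy":29.2,"dz":0,"rx":0,"ry":0,"rz":0},{"dx":8.4,"dy":29.2,"dz":0,"rx":0,"ry":0,"rz":0},{"dx":8.4,"dy":29.2,"dz":0,"rx":0,"ry":0,"rz":0},{"dx":8.4,"dy":29.2,"dz":0,"rx":0,"ry":0,"rz":0},{"dx":8.4,"dy":29.2,"dz":0,"rx":0,"ry":0,"rz":0},{"dx":0,"dy":0,"dz":0,"rx":0,"ry":0,"rz":0},{"dx":0,"dy":0,"dz":17,"rx":0,"ry":0,"rz":0},{"dx":0,"dy":0,"dz":20,"rx":0,"ry":0,"rz":0},{"dx":0,"dy":0,"dz":20,"rx":0,"ry":0,"rz":0},{"dx":0,"dy":0,"dz":10,"rx":0,"ry":0,"rz":0},{"dx":0,"dy":0,"dz":0,"rx":0,"ry":0,"rz":0}], "claw": 1}}

```text
clock: 46.72
ee_pos: [0.4305, 0.3132, 0.2689]
tcp_rot: [[-0.993, -0.118, -0.002], [-0.118, 0.993, -0.001], [0.002, -0.001, -1.0]]
force: [-1.1, 0.4, -0.1]
opening: -0.0
```

Run:
```python
from h import *
hatch();go(deck(-.085,.097,.267))
```

```text
hatch pts 1947 angle ~ 1.446 top z 0.2
t 46.77 p [0.4309 0.3135 0.2697] F [0.6 0.3 0.5] open 0.0003
[0.4364 0.2616 0.267 ] -> [  0.7 -52.2   2.7]
turn [-0.0004 -0.0003  0.    ]
```

Request:
{"method": "move_arm", "body": {"targets": [{"dx":0.7,"dy":-13,"dz":1,"rx":0,"ry":0,"rz":0},{"dx":0,"dy":-13,"dz":1,"rx":0,"ry":0,"rz":0},{"dx":0,"dy":-13,"dz":0.7,"rx":0,"ry":0,"rz":0},{"dx":0,"dy":-13,"dz":0,"rx":0,"ry":0,"rz":0},{"dx":0,"dy":-10.8,"dz":1.4,"rx":0,"ry":0,"rz":0},{"dx":0,"dy":-10.7,"dz":2.1,"rx":0,"ry":0,"rz":0},{"dx":0,"dy":-10.6,"dz":2.7,"rx":0,"ry":0,"rz":0},{"dx":0,"dy":-10.4,"dz":3.4,"rx":0,"ry":0,"rz":0},{"dx":0,"dy":-10.1,"dz":4,"rx":0,"ry":0,"rz":0},{"dx":0,"dy":-9.9,"dz":4.6,"rx":0,"ry":0,"rz":0},{"dx":0,"dy":0,"dz":0,"rx":0,"ry":0,"rz":0}]}}

```text
clock: 48.15
ee_pos: [0.4434, 0.1986, 0.2478]
tcp_rot: [[-0.993, -0.117, -0.001], [-0.117, 0.993, -0.002], [0.002, -0.002, -1.0]]
force: [0.2, 0.3, -0.4]
opening: 0.0002
```

Run:
```python
from h import *
hatch();s=snap('side');cv2.imwrite('pics/close1.png',cv2.resize(s['pixels'][40:220,200:420,::-1],None,fx=3,fy=3,interpolation=2));go(deck(-.085,-.05,.09))
```

```text
hatch pts 1264 angle ~ 1.083 top z 0.203
t 48.25 p [0.4432 0.1993 0.2479] F [-0.5 -1.3 -0.9] open -0.0001
[0.4537 0.1156 0.09  ] -> [ -0.9 -84.1 158.1]
turn [-0.0013 -0.0018 -0.0003]
```

View pics/close1.png

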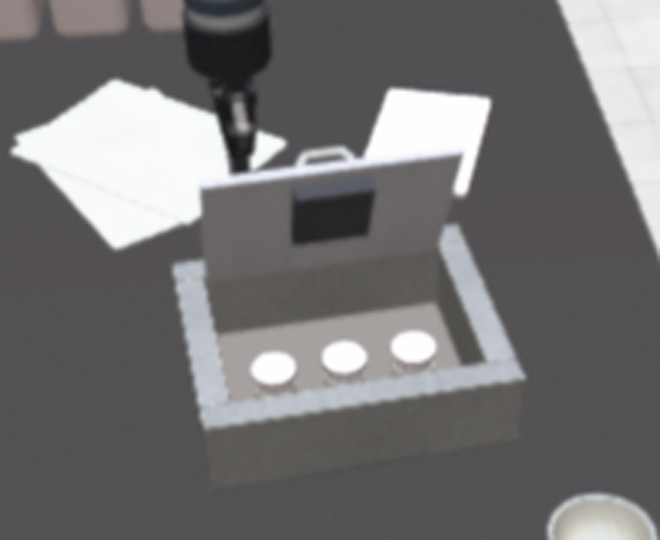

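Pushing works: the hatch is at about 1.1 rad with the finger behind its left part. I'll continue along the arc.

Request:
{"method": "move_arm", "body": {"targets": [{"dx":0,"dy":-9.6,"dz":5.2,"rx":0,"ry":0,"rz":0},{"dx":0,"dy":-9.2,"dz":5.8,"rx":0,"ry":0,"rz":0},{"dx":0,"dy":-8.9,"dz":6.3,"rx":0,"ry":0,"rz":0},{"dx":0,"dy":-8.5,"dz":6.9,"rx":0,"ry":0,"rz":0},{"dx":0,"dy":-8,"dz":7.4,"rx":0,"ry":0,"rz":0},{"dx":0,"dy":-7.6,"dz":7.9,"rx":0,"ry":0,"rz":0},{"dx":0,"dy":-7.1,"dz":8.3,"rx":0,"ry":0,"rz":0},{"dx":0,"dy":-6.5,"dz":8.7,"rx":0,"ry":0,"rz":0},{"dx":0,"dy":-6,"dz":9.1,"rx":0,"ry":0,"rz":0},{"dx":0,"dy":-5.4,"dz":9.5,"rx":0,"ry":0,"rz":0},{"dx":0,"dy":-4.8,"dz":9.8,"rx":0,"ry":0,"rz":0}]}}

```text
clock: 49.62
ee_pos: [0.4533, 0.1185, 0.1631]
tcp_rot: [[-0.993, -0.118, -0.0], [-0.118, 0.993, -0.0], [0.0, -0.0, -1.0]]
force: [0.5, -0.8, 2.2]
opening: -0.0
```

Request:
{"method": "move_arm", "body": {"targets": [{"dx":0,"dy":-4.2,"dz":10,"rx":0,"ry":0,"rz":0},{"dx":0,"dy":-3.6,"dz":10.3,"rx":0,"ry":0,"rz":0},{"dx":0,"dy":-3,"dz":10.5,"rx":0,"ry":0,"rz":0},{"dx":0,"dy":-2.3,"dz":10.7,"rx":0,"ry":0,"rz":0},{"dx":0,"dy":-1.7,"dz":10.8,"rx":0,"ry":0,"rz":0},{"dx":0,"dy":-1,"dz":8,"rx":0,"ry":0,"rz":0},{"dx":0,"dy":0,"dz":0,"rx":0,"ry":0,"rz":0}]}}

```text
clock: 50.5
ee_pos: [0.4542, 0.1034, 0.1025]
tcp_rot: [[-0.993, -0.118, -0.002], [-0.118, 0.993, 0.0], [0.002, 0.001, -1.0]]
force: [-0.5, -0.3, -0.2]
opening: -0.0002
```

Run:
```python
from h import *
go(deck(-.085,-.068,.088))
```

```text
t 50.5 p [0.4542 0.1034 0.1025] F [-0.5 -0.3 -0.2] open -0.0002
[0.4558 0.0978 0.088 ] -> [-0.9 -5.8 14.5]
turn [ 0.0006 -0.0022  0.0002]
```

Request:
{"method": "move_arm", "body": {"targets": [{"dx":0,"dy":-3,"dz":6,"rx":0,"ry":0,"rz":0},{"dx":0,"dy":0,"dz":4,"rx":0,"ry":0,"rz":0},{"dx":0,"dy":0,"dz":3,"rx":0,"ry":0,"rz":0},{"dx":0,"dy":0,"dz":2,"rx":0,"ry":0,"rz":0},{"dx":0,"dy":0,"dz":0,"rx":0,"ry":0,"rz":0},{"dx":0,"dy":0,"dz":0,"rx":0,"ry":0,"rz":0}]}}

```text
clock: 51.25
ee_pos: [0.4558, 0.1003, 0.0899]
tcp_rot: [[-0.993, -0.118, 0.001], [-0.118, 0.993, -0.0], [-0.001, -0.0, -1.0]]
force: [-4.3, 0.7, 13.5]
opening: 0.0001
```

Request:
{"method": "move_arm", "body": {"targets": [{"dx":0,"dy":0,"dz":-20,"rx":0,"ry":0,"rz":0},{"dx":0,"dy":0,"dz":-40,"rx":0,"ry":0,"rz":0},{"dx":0,"dy":-10,"dz":-40,"rx":0,"ry":0,"rz":0},{"dx":-20,"dy":-20,"dz":0,"rx":0,"ry":0,"rz":0},{"dx":-20,"dy":-20,"dz":0,"rx":0,"ry":0,"rz":0},{"dx":-25,"dy":-20,"dz":0,"rx":0,"ry":0,"rz":0},{"dx":-20,"dy":-20,"dz":0,"rx":0,"ry":0,"rz":0},{"dx":0,"dy":0,"dz":0,"rx":0,"ry":0,"rz":0}]}}

```text
clock: 52.25
ee_pos: [0.5517, 0.0198, 0.1879]
tcp_rot: [[-0.993, -0.116, -0.0], [-0.116, 0.993, -0.0], [0.0, -0.0, -1.0]]
force: [-0.2, 0.2, 0.1]
opening: -0.0001
```

```bash
cat >> h.py <<'E'
def ringz():                                       # points standing above the hatch near the ring; plate heights
    for n in('top','side'):
        s=snapshot(n);P=world(s);d=P[...,:2]-C;x=d@ex;y=d@ey;z=P[...,2]
        m=(abs(x)<.03)&(y>-.095)&(y<0)&(z>.095)&(z<.14)
        if m.sum(): print(n,'ring pts',m.sum(),'top z',np.percentile(z[m],95).round(4),'y range',np.percentile(y[m],[5,95]).round(3))
        for nm,xx,yy in(('L',-.085,-.085),('R',.085,-.085),('Lh',-.085,.07),('Rh',.085,.07),('rim',0,-.115),('rimL',-.145,0),('rimR',.145,0)):
            k=(abs(x-xx)<.012)&(abs(y-yy)<.008);print(n,nm,k.sum(),np.median(z[k]).round(4) if k.any() else '',end='; ')
        print()
E
python3 - <<'E'
from h import *
ringz();s=snap('side');cv2.imwrite('pics/shut.png',cv2.resize(s['pixels'][80:220,220:400,::-1],None,fx=4,fy=4,interpolation=2));go(deck(0,-.115,.125))
E
```

```text
top L 0 ; top R 0 ; top Lh 0 ; top Rh 0 ; top rim 378 0.6852; top rimL 0 ; top rimR 0 ; 
side ring pts 59 top z 0.1305 y range [-0.066 -0.053]
side L 32 0.0905; side R 30 0.091; side Lh 27 0.0907; side Rh 16 0.0907; side rim 32 0.091; side rimL 28 0.0909; side rimR 26 0.0893; 
t 52.4 p [0.5496 0.0214 0.1881] F [ 1.   0.  -0.8] open -0.0
[0.5457 0.0611 0.125 ] -> [-1.  39.9 63.2]
turn [ 0.0003 -0.0015  0.0005]
```

View pics/shut.png

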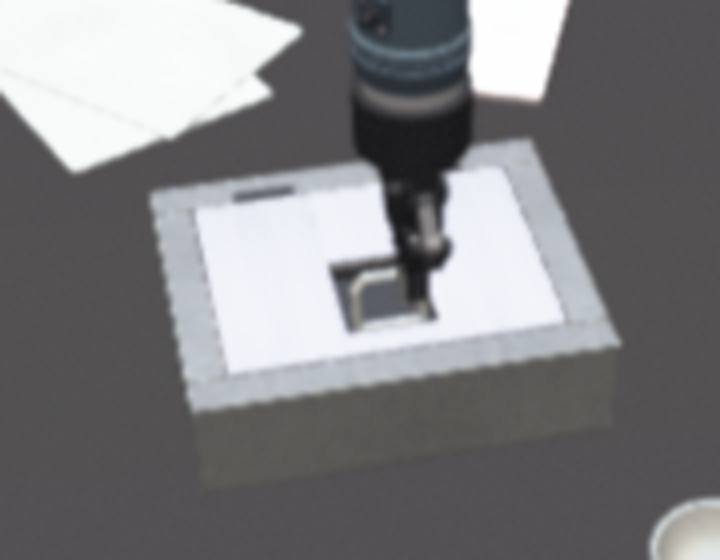

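The hatch is flush: plate 0.0907, rim 0.091. The ring still stands, at crop (380,275). I'll push its bar over toward the hinge.

Request:
{"method": "move_arm", "body": {"targets": [{"dx":-1,"dy":20,"dz":25,"rx":0,"ry":0,"rz":0},{"dx":0,"dy":20,"dz":25,"rx":0,"ry":0,"rz":0},{"dx":0,"dy":0,"dz":26,"rx":0,"ry":0,"rz":0},{"dx":0,"dy":10,"dz":0,"rx":0,"ry":0,"rz":0},{"dx":0,"dy":10,"dz":0,"rx":0,"ry":0,"rz":0},{"dx":0,"dy":8,"dz":0,"rx":0,"ry":0,"rz":0},{"dx":0,"dy":8,"dz":0,"rx":0,"ry":0,"rz":0},{"dx":0,"dy":8,"dz":0,"rx":0,"ry":0,"rz":0},{"dx":0,"dy":8,"dz":0,"rx":0,"ry":0,"rz":0},{"dx":0,"dy":8,"dz":0,"rx":0,"ry":0,"rz":0},{"dx":0,"dy":0,"dz":0,"rx":0,"ry":0,"rz":0}]}}

```text
clock: 53.78
ee_pos: [0.5396, 0.1211, 0.1124]
tcp_rot: [[-0.993, -0.119, -0.0], [-0.119, 0.993, 0.0], [0.0, 0.0, -1.0]]
force: [-0.2, 0.2, 0.3]
opening: -0.0001
```

Run:
```python
from h import *
ringz();go(deck(0,-.065,.15),deck(0,-.03,.15),deck(0,-.03,.088))
```

```text
top ring pts 34 top z 0.1145 y range [-0.059 -0.043]
top L 662 0.6313; top R 77 0.0891; top Lh 0 ; top Rh 0 ; top rim 379 0.5586; top rimL 79 0.0892; top rimR 1 0.0885; 
side ring pts 114 top z 0.1346 y range [-0.067 -0.04 ]
side L 80 0.5669; side R 30 0.0905; side Lh 21 0.0914; side Rh 25 0.0903; side rim 267 0.5535; side rimL 27 0.0903; side rimR 27 0.0907; 
t 53.88 p [0.5398 0.1205 0.1125] F [-0.8 -0.2  0.4] open 0.0003
[0.5399 0.1108 0.15  ] -> [  1.1  -9.7 -37.5]
[0.5357 0.1455 0.15  ] -> [-0. 35.  0.]
[0.5357 0.1455 0.088 ] -> [-0. -0. 62.]
turn [ 0.0001 -0.0001  0.0004]
```

Request:
{"method": "move_arm", "body": {"targets": [{"dx":0,"dy":-8,"dz":0,"rx":0,"ry":0,"rz":0},{"dx":0,"dy":0,"dz":-20,"rx":0,"ry":0,"rz":0},{"dx":0,"dy":0,"dz":-20,"rx":0,"ry":0,"rz":0},{"dx":0,"dy":17,"dz":0,"rx":0,"ry":0,"rz":0},{"dx":0,"dy":16,"dz":0,"rx":0,"ry":0,"rz":0},{"dx":0,"dy":0,"dz":15,"rx":0,"ry":0,"rz":0},{"dx":0,"dy":0,"dz":12,"rx":0,"ry":0,"rz":0},{"dx":0,"dy":0,"dz":10,"rx":0,"ry":0,"rz":0},{"dx":0,"dy":0,"dz":8,"rx":0,"ry":0,"rz":0},{"dx":0,"dy":0,"dz":8,"rx":0,"ry":0,"rz":0},{"dx":0,"dy":0,"dz":6,"rx":0,"ry":0,"rz":0},{"dx":0,"dy":0,"dz":4,"rx":0,"ry":0,"rz":0},{"dx":0,"dy":0,"dz":3,"rx":0,"ry":0,"rz":0},{"dx":0,"dy":0,"dz":0,"rx":0,"ry":0,"rz":0},{"dx":0,"dy":0,"dz":0,"rx":0,"ry":0,"rz":0}]}}

```text
clock: 55.75
ee_pos: [0.5367, 0.1479, 0.0875]
tcp_rot: [[-0.993, -0.119, 0.0], [-0.119, 0.993, 0.007], [-0.001, 0.007, -1.0]]
force: [-3.9, 8.3, 11.7]
opening: 0.0004
```

The fingertip rests on the bar at 0.0875, where the flat bar's top should be 0.088. I'll back away and look.

Request:
{"method": "move_arm", "body": {"targets": [{"dx":0,"dy":0,"dz":-15,"rx":0,"ry":0,"rz":0},{"dx":0,"dy":0,"dz":-30,"rx":0,"ry":0,"rz":0},{"dx":0,"dy":0,"dz":-45,"rx":0,"ry":0,"rz":0},{"dx":0,"dy":-40,"dz":-45,"rx":0,"ry":0,"rz":0},{"dx":0,"dy":-50,"dz":0,"rx":0,"ry":0,"rz":0},{"dx":0,"dy":-50,"dz":0,"rx":0,"ry":0,"rz":0},{"dx":0,"dy":-50,"dz":0,"rx":0,"ry":0,"rz":0},{"dx":0,"dy":-50,"dz":0,"rx":0,"ry":0,"rz":0},{"dx":0,"dy":-50,"dz":0,"rx":0,"ry":0,"rz":0},{"dx":0,"dy":-50,"dz":0,"rx":0,"ry":0,"rz":0},{"dx":0,"dy":-50,"dz":0,"rx":0,"ry":0,"rz":0},{"dx":0,"dy":0,"dz":0,"rx":0,"ry":0,"rz":0},{"dx":0,"dy":0,"dz":0,"rx":0,"ry":0,"rz":0}]}}

```text
clock: 57.38
ee_pos: [0.5822, -0.2423, 0.2209]
tcp_rot: [[-0.993, -0.117, -0.001], [-0.117, 0.993, 0.001], [0.001, 0.001, -1.0]]
force: [0.1, -0.1, 0.2]
opening: -0.0001
```

Run:
```python
from h import *
ringz();pots();t=snap('top');s=snap('side')
for n,S in(('top',t),('side',s)):
    P=world(S);d=P[...,:2]-C;x=d@ex;y=d@ey;z=P[...,2]
    for nm,yy in(('bar',-.023),('floor',-.005)):
        m=(abs(x)<.014)&(abs(y-yy)<.003);print(n,nm,m.sum(),np.round(np.percentile(z[m],[10,50,90]),4) if m.any() else '')
cv2.imwrite('pics/end.png',np.hstack([cv2.resize(t['pixels'][120:300,130:310,::-1],(390,390)),cv2.resize(s['pixels'][90:230,240:380,::-1],(390,390))]))
go()
```

```text
top L 84 0.0886; top R 77 0.0889; top Lh 77 0.0895; top Rh 76 0.0889; top rim 73 0.089; top rimL 80 0.0896; top rimR 72 0.0893; 
side ring pts 1 top z 0.0955 y range [-0.082 -0.082]
side L 32 0.091; side R 0 ; side Lh 26 0.0915; side Rh 12 0.0909; side rim 29 0.0907; side rimL 28 0.0907; side rimR 0 ; 
top px [384. 225.] top 0.0495 xy [ 0.4966 -0.2282] ext [0.043 0.043] ORANGE deckxy [np.float64(-0.083), np.float64(-0.396)]
top px [343. 284.] top 0.0497 xy [ 0.3585 -0.1294] ext [0.042 0.042] ORANGE deckxy [np.float64(-0.207), np.float64(-0.281)]
side px [259. 235.] top 0.0506 xy [ 0.3609 -0.1284] ext [0.043 0.046] ORANGE deckxy [np.float64(-0.206), np.float64(-0.282)]
side px [313. 261.] top 0.0506 xy [ 0.4988 -0.2276] ext [0.042 0.045] ORANGE deckxy [np.float64(-0.081), np.float64(-0.397)]
side px [395. 313.] top 0.0692 xy [ 0.6774 -0.3921] ext [0.043 0.039] white deckxy [np.float64(0.075), np.float64(-0.584)]
top bar 44 [0.0667 0.0858 0.0883]
top floor 31 [0.0662 0.0679 0.0706]
side bar 22 [0.0683 0.0839 0.0887]
side floor 0 
t 57.67 p [ 0.5829 -0.2411  0.2218] F [0.8 0.1 0.2] open -0.0
turn [-0.0002 -0.      0.0016]
```

View pics/end.png

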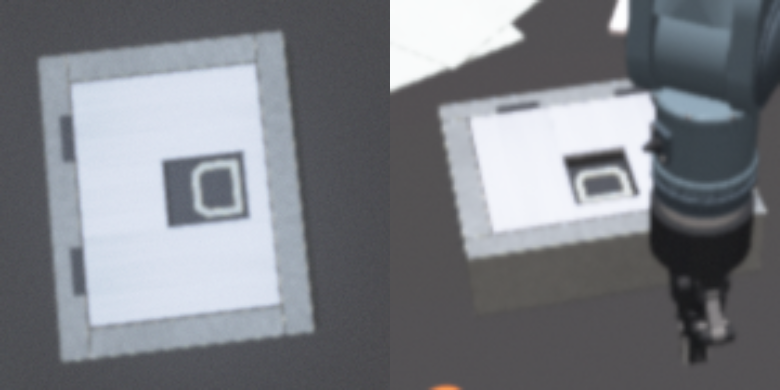

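```bash
python3 -c "from rig import job_done; print(job_done())"
```

```text
the job is handed in; nothing more can be done
None
```

I put all three white-lidded pots upright on the well floor with their lids pressed home, then shut the hatch and folded the ring flat. I handed the job in at about 58 s; no verdict is reported.

- **Sequence:** I flipped up the ring and lifted the hatch by it to about 1.45 rad. I pressed each lid down on the bench with shut fingers before carrying that pot into the well. I then pushed the hatch shut and folded the ring.
- **Knocked pot:** the third pot was pushed about 17 mm aside partway through. I measured it again before pressing its lid and picking it up.
- **Lids:** each stopped at 0.048 m under 9–14 N. In the well the lid tops read 0.057 m, matching the closed orange pots plus the 6 mm floor.
- **Hatch:** the plate and rim heights agree within about 1 mm, so it is flush.
- **Ring:** its bar top reads about 0.088 m, as expected when flat.
- **Left alone:** both orange look-alikes and the reagent bottle measured unmoved. I didn't measure the bowl and slide box again at the end, but the arm never went near them.

No check failed. The two cameras differ by about 1–2 mm in height, which is within their calibration.

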